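# Unlock the run-in console and switch it on with the key

## Task

The gear-motor run-in console is locked out by a red bar lying in its two yellow U brackets: lift the bar straight up out of both brackets together, keeping it level, and lay it down fully in the two blue saddles of the stowing stand, roughly centred. Then draw the orange key out of its holder, push it fully home into the key switch on the console's sloping face, turn it clockwise all the way to on, and leave it there. Do not disturb the other things on the bench.

Things in the scene. Friction and masses are not known exactly. Their poses are not given: they have to be found in the camera images.
- console: fixed grey sloped control console, base 150 x 200 mm, 112 mm high at the back. Origin on the worktop under the key switch; x to its back, y to its left, z up. The face's outward normal leans 35 degrees from vertical toward the front (-x). On the face a red dot marks off, a green dot on. Yellow U brackets stand at both sides.
- bracket_left (a point): centre of the floor of the open-topped yellow U bracket on the console's left (console frame 0, 82, 102 mm): 12 mm thick (y), inner width 26 mm (x), arms rise 32 mm above this point (tops 134 mm above the worktop); axes as the console's
- bracket_right (a point): the same point of the right bracket (console frame 0, -82, 102 mm)
- bar: loose red lockout bar with yellow ends, 18 x 200 x 18 mm, 0.3 to 0.54 kg, lying level in the two U brackets, across and above the key switch. Origin at the centre of its underside, y along the bar, z up. A black handle rail stands on it on two posts at y = -38 and +38 mm.
- bar_handle (a point): centre of the bar's black handle rail, 53 mm straight above the bar's origin: rail 14 mm wide (bar x), 92 mm long (y), 16 mm high; the gap under it is 27 mm high and 64 mm long
- bar_end_left (a point): lower edge of the bar's end at its +y (bar frame 0, 100, 0 mm)
- bar_end_right (a point): lower edge of the bar's end at its -y (bar frame 0, -100, 0 mm)
- stand: fixed stowing stand beside the console (left or right): dark base 80 x 150 x 10 mm, two blue open-topped saddles 14 mm thick at y = -55 and +55 mm. Saddle floors 30 mm above the worktop, 34 mm wide (x); flared tops reach 54 mm, mouth 52 mm wide. Origin on the worktop under its centre, y along the bar's place, z up.
- key: loose large key standing upright in its holder, 0.08 kg. Orange bow (grip) 48 mm wide (x), 14 thick (y), 52 high; steel blade below 18 wide (x), 6 thick (y), 36 long, its last 5 mm narrowed to 14 x 4.5. Origin on the axis at the underside of the bow (shoulder); z from blade to bow. A half turn about z gives the same key.
- key_holder: fixed grey block 80 x 60 x 44 mm on the side of the console where the stand is not; vertical slot 22 (x) by 8.6 mm (y), 40 mm deep in the middle of its top. The key's shoulder rests on its top, 44 mm above the worktop. Origin at the centre of its underside.
- switch_mouth (a point): centre of the rim of the key switch: steel barrel 54 mm across, 10 mm out of the face. z straight out of the face, x along the slot's 22 mm, y along its 8.6 mm; turns with the barrel. Slot 38 mm deep, first 11 mm a funnel, 30 x 16 mm at the rim. A key fully home has its origin here. Console frame: -5.7, 0, 83.2 mm.
- key_switch (a joint): turn of the switch barrel, rad: 0 = off (slot runs up the slope), grows clockwise as seen facing the switch, stop at 1.22 = on; friction 0.04 N m, stays where left. The key has about 0.15 rad of play in the slot either way before the barrel turns.
- housing: cast aluminium gear housing, 84 x 70 x 89 mm; a bystander, to be left alone; origin at the centre of its underside
- bottle: red threadlocker bottle with a pale nozzle, 32 mm across, 147 mm tall; a bystander, to be left alone; origin at the centre of its underside
- rotor: black turned motor rotor standing on end, 75 mm across, 145 mm tall; a bystander, to be left alone; origin at the centre of its underside
- tin: flat open tin of brown paste, 66 mm across, 26 mm high; a bystander, to be left alone; origin at the centre of its underside
- calliper: steel vernier calliper lying flat, 73 x 217 x 8 mm; a bystander, to be left alone; origin at the centre of its underside
- unit_a: finished gear unit, black rotor below and aluminium housing on top, 86 x 75 x 234 mm; a bystander, to be left alone; origin at the centre of its underside
- unit_b: second finished gear unit, the same, 86 x 75 x 234 mm; a bystander, to be left alone; origin at the centre of its underside
There are look-alikes about, which are no part of the job. There is more than one size of the key; the job needs the smaller.

How it is judged:
By the outcome, as a careful person would: the job done as asked, in the order asked, and still so for the second after the job is handed in, with the robot touching nothing.
It also fails if it takes over 69 s, if anything falls off the work surface, if the arm or the gripper's body presses on something with over 40 N, if the wrist force passes 120 N, or if a joint passes its speed limit or range.

## Robot

A 6-joint arm with a two-finger parallel gripper is mounted at the origin on a cart in front of the work surface, level with it; the furniture and walls round the work are solid. World frame = base frame: x ahead of the robot, y to its left, z up, the work surface at z = 0. Lengths are in m, angles in rad, forces in N, time in s.
With the tool pointing down it reaches from about 0.25 to 0.775 m from the base axis. Payload 4 kg.
Tool frame: the origin (TCP) lies on the centre line of the jaws, within the pads' length; the fingertips stand 14 mm ahead of it and the grasp point (between the pads) lies 5 mm behind it (robot.tcp_to_tips is the distance from the TCP to the fingertips, in m); z points along the fingers, y is the line along which they close (so a half turn about z gives the same grasp; the last joint's range is limited). The gripper opens to 94 mm and grips with 3 to 60 N. Pads are 16 mm wide; open, the fingers measure 119 mm over their backs; the gripper's body (75 mm by 177 mm) begins 78 mm behind the grasp point.
Start: joints at [1.146, 0.087, 1.371, -0, 1.684, -0.103], TCP at [0.174, 0.522, 0.22] pointing down, gripper open.
Joint ranges: [-3.1, 3.1], [-0.76, 2.03], [0.27, 2.55], [-1.08, 4.22], [0.17, 2.65], [-2.57, 2.57]. Speed limits (rad/s): [2.79, 2.79, 3.14, 3.14, 3.14, 3.14].

## Interface

Orientations are given as [roll, pitch, yaw] about the fixed x, y, z axes, in that order (R = Rz(yaw) Ry(pitch) Rx(roll)).
In Python, from bench import robot gives the robot as it stands.
- The arm moves only by the tool carry_out, never from a script. Its argument "increments" is a list of rows, each a list of 3 entries, a list of its own where there are three numbers: the closure in counts, from 0 (fully open) to 255 (shut), then the shift along the tool's x, y, z in mm, then the turn about the tool's z in degrees. In form: [[fingers, [dx, dy, dz], twist], ...]. A call has 1 to 8 rows; each row shifts and turns the commanded pose from where the row before left it, along the tool's axes as they then stand; what a row does not reach is not made up. A row lasts 1/10 s, in which the tool goes at most 50 mm and 8.59 degrees, less where a joint would pass 70% of its speed; a pose out of reach is approached as far as the arm can. A call with a gripper value outside its range is refused whole. The fingers move at their own pace and stop on an object; the grip force is fixed at half the most. Time passes only in rows, so rows that do not move let the fingers close. It gives the time, the measured TCP pose, the force, the opening and the grip force at its end, in the units of the state.
- robot.get_obs(): the state, without advancing time (a new reading comes with each control period).
- robot.snapshot(name): name is "scene" or "top"; returns the picture (480x640x3 uint8, blue, green, red); there is no depth.
- robot.get_calibration(name): a dict with "vfov" (degrees; the focal length in pixels is half the picture's height over the tangent of half this angle, whatever the lens; pixels are square), "cx", "cy" (the principal point, pixels), "T" (4x4, takes a point from camera to world coordinates). Camera axes: x right, y down, z forward; pixel columns grow to the right and rows downward; lengths in m; the calibration is good to about 2 mm. A picture is of the moment at which its call begins. get_calibration takes no time and is no camera call.
- robot.close_job(): hands the job in; it is judged then, once.
The state is a dict: "time": time; "joint_positions": joint angles; "qvel": joint speeds; "joint_torque": joint torques, N m; "tool_pos": TCP position; "ee_rot": TCP orientation; "wrist_force": force on the tool from outside, world axes, zero at the start; "wrist_torque": the same for the moment, N m; "width": finger opening in m; "finger_force": force on a finger pad.
Only numpy, scipy, OpenCV 4.12 (cv2) and the standard library are available. Lean on these libraries where they do the work, as an engineer would, in place of code of your own. Each camera call takes 0.05 s, during which the arm holds its last target. There are 200 camera calls.

## Working session

There is one attempt and no reset: what is moved stays moved. The work goes in short steps, Python scripts to look and compute and a tool call to move; the robot and the scene stay as the last step left them, time stands still between calls to the robot, and variables do not carry over. Pictures are saved under pics/ and viewed, at most 10 in all, crops included, and the job is handed in when it is done.

Besides the shell and the picture viewer there is one more tool, called after ">>>" as a command line: name --argument value ..., lists and objects as JSON in quotes. carry_out: Moves the arm, as the interface text tells. Its arguments: {"type":"object","properties":{"increments":{"type":"array","items":{"type":"array"}}},"required":["increments"]}

```bash
ls; mkdir -p pics; python3 - <<'E'
from bench import robot
import cv2
for n in("scene","top"):
    cv2.imwrite(f"pics/{n}0.png",robot.snapshot(n)); c=robot.get_calibration(n); print(n,c)
print(robot.get_obs())
E
```

```text
pics
scene {'vfov': 49.94109464929796, 'cx': 324.4871249338556, 'cy': 235.8321153501891, 'T': array([[ 0.45197639, -0.68611835,  0.57005171, -0.02498086],
       [-0.89202911, -0.34849342,  0.28781313, -0.29283712],
       [ 0.0011854 , -0.63858746, -0.76954834,  0.87653927],
       [ 0.        ,  0.        ,  0.        ,  1.        ]])}
top {'vfov': 53.58497564162443, 'cx': 321.20668552216097, 'cy': 231.9073385044064, 'T': array([[ 0.12706579, -0.96941378,  0.20997908,  0.30463077],
       [-0.99186307, -0.12586169,  0.01914387, -0.01062699],
       [ 0.00786999, -0.21070302, -0.97751844,  1.27310567],
       [ 0.        ,  0.        ,  0.        ,  1.        ]])}
{'time': 0.1, 'joint_positions': array([ 1.14587964e+00,  8.78810988e-02,  1.37209630e+00,  1.47599766e-05,
        1.68356551e+00, -1.03095771e-01]), 'qvel': array([-1.26931346e-03, -3.10866490e-03, -4.09386931e-03, -1.06810350e-05,
       -3.71722352e-04, -1.73971776e-04]), 'joint_torque': array([ 2.25839314e-03, -3.41247761e+01, -3.03303766e+01,  7.19900848e-02,
        3.03477456e-02, -8.35756646e-05]), 'tool_pos': array([0.17377094, 0.52134779, 0.21842463]), 'ee_rot': array([-3.13965426e+00, -2.15298471e-04,  2.81977317e+00]), 'wrist_force': array([-0.31730343, -0.82478698, -0.4929342 ]), 'wrist_torque': array([-0.00782843,  0.05267631, -0.005139  ]), 'finger_force': 0.0, 'width': 0.09410507365074236}
```

View pics/scene0.png

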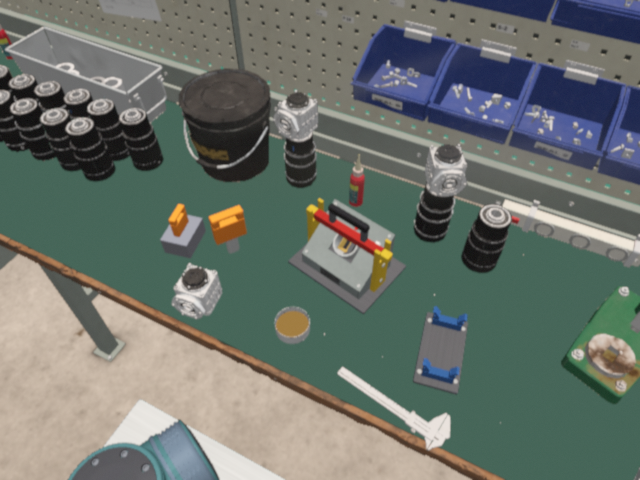

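View pics/top0.png

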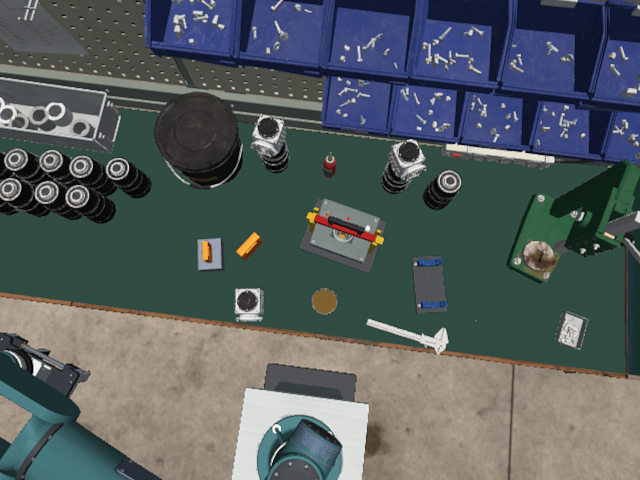

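Candidates, in scene pixels: the orange key in the grey holder (180,218), and a larger orange key standing free at (228,225). The blue stand is at (442,350), the red bar at (348,232), and the red bottle at (357,188) is a bystander. The key in the holder fits the description, so I'll check it in a close crop.

```bash
python3 - <<'E'
import cv2,numpy as np
s=cv2.imread("pics/scene0.png");t=cv2.imread("pics/top0.png")
def cr(i,x,y,w,h,k):return cv2.resize(i[y:y+h,x:x+w],None,fx=k,fy=k,interpolation=cv2.INTER_CUBIC)
a=np.hstack([cr(s,155,195,100,75,4),cr(s,400,300,100,75,4)])   # 800x300
b=np.hstack([cr(t,190,225,100,75,4),cr(t,395,245,100,75,4)])
cv2.imwrite("pics/c1.png",np.vstack([a,b]))
a=np.hstack([cr(s,285,195,130,115,3),cr(t,290,185,130,115,3)])
cv2.imwrite("pics/c2.png",cv2.resize(np.hstack([cr(s,285,195,130,120,3),cr(t,290,185,130,120,3)]),(780,360)))
E
```

```text
(no output)
```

View pics/c1.png

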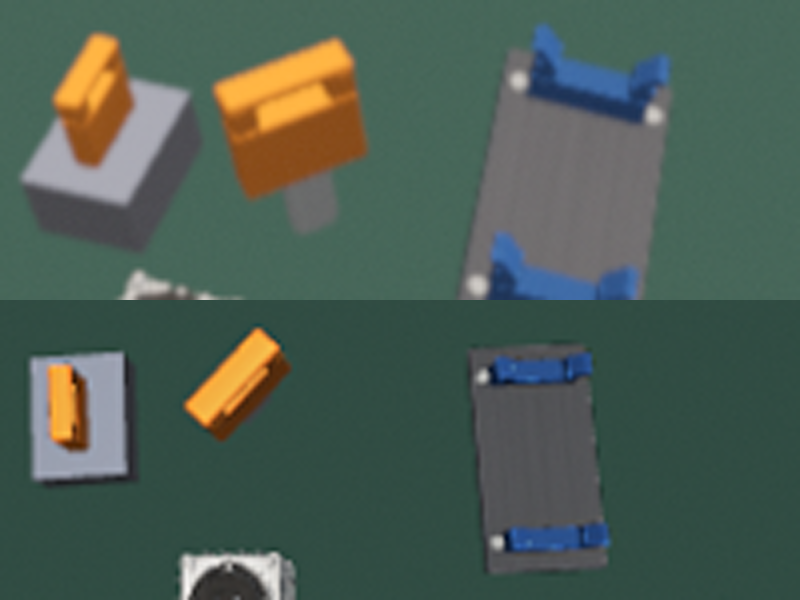

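View pics/c2.png

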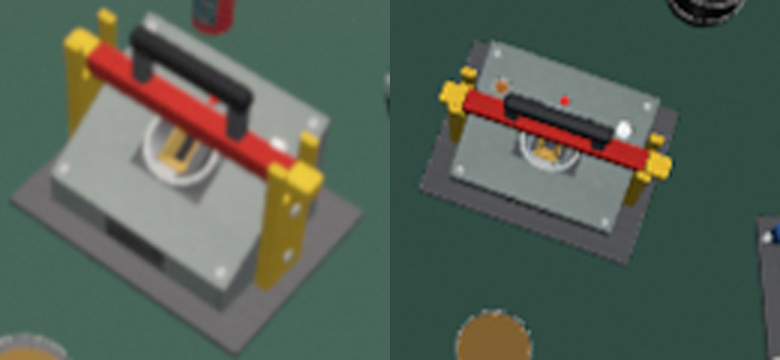

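The crops confirm it. The holder key at (180,218) is the smaller one, and the free-standing key is larger. The stand lies to the right of the console, and the switch slot shows under the bar. Next I'll fit the poses.

```bash
cat > h.py <<'E'
import numpy as np
from bench import robot
from scipy.optimize import least_squares
C={n:robot.get_calibration(n) for n in("scene","top")}
def proj(n,P):
    c=C[n];P=np.atleast_2d(P);f=240/np.tan(np.radians(c["vfov"])/2)
    q=(P-c["T"][:3,3])@c["T"][:3,:3]
    return np.c_[c["cx"]+f*q[:,0]/q[:,2],c["cy"]+f*q[:,1]/q[:,2]]
def place(p,L):
    L=np.atleast_2d(L).astype(float)/1000;c,s=np.cos(p[2]),np.sin(p[2])
    return np.c_[p[0]+c*L[:,0]-s*L[:,1],p[1]+s*L[:,0]+c*L[:,1],L[:,2]]
def fit(obs,p0,extra=None):
    # obs: (cam, local mm, px); extra(p,L)->L
    def r(p):
        return np.concatenate([proj(n,place(p,extra(p,l) if extra else l))[0]-u for n,l,u in obs])
    s=least_squares(r,p0,loss="soft_l1");return s.x,np.round(s.fun.reshape(-1,2),1)
E
python3 - <<'E'
from h import *
T,S="top","scene"
p,r=fit([(T,(40,30,44),(197.7,239.2)),(T,(40,-30,44),(221.2,238)),(T,(-40,-30,44),(221.7,269.5)),(T,(-40,30,44),(198.2,270)),
 (S,(-40,30,44),(160.5,240.5)),(S,(-40,-30,44),(187,246.2)),(S,(40,-30,44),(202.5,218.2))],[.5,.2,0]);print("holder",p,r.tolist())
p,r=fit([(T,(40,75,10),(441.7,256.3)),(T,(-40,75,10),(412.5,257.5)),(T,(-40,-75,10),(417,313)),(T,(40,-75,10),(446.5,311.5)),
 (S,(-40,75,10),(427.5,312)),(S,(40,75,10),(467,323.7))],[.45,-.2,-1.5+1.5]);print("stand",p,r.tolist())
p,r=fit([(S,(0,46,155),(331.7,209)),(S,(0,-46,155),(365,229.3)),(T,(0,46,155),(330.7,219.7)),(T,(0,-46,155),(362.3,229.3))],[.55,0,-.3]);print("bar",p,r.tolist())
def ex(p,l):return np.array(l)+[p[3]*1000,0,p[4]*1000]
p,r=fit([(T,(-75,100,0),(300,247.3)),(T,(-75,-100,0),(369.3,272.7)),(T,(75,-100,0),(386.3,222.7)),(T,(75,100,0),(320,198.3)),
(S,(-75,100,0),(289,261.7)),(S,(-75,-100,0),(364.3,312.7)),(S,(75,-100,0),(405.7,265.7))],[.55,0,-.3,0,0],ex);print("console base",p,r.tolist(), place(p,[p[3]*1000,0,0]))
f=lambda n,u,z:(lambda d:C[n]["T"][:3,3]+d*(z-C[n]["T"][2,3])/d[2])(C[n]["T"][:3,:3]@np.array([(u[0]-C[n]["cx"]),(u[1]-C[n]["cy"]),240/np.tan(np.radians(C[n]["vfov"])/2)]))
for k,u,z in[("tin",(324,301),.02),("housing",(248,300),.08),("bottle",(330,165),.147),("unit_r",(408,150),.23),("rotor",(447,182),.145),("unit_l",(268,125),.23),("cal1",(370,322),0),("cal2",(447,340),0),("bigkey",(248,245),.12)]:print(k,f(T,u,z).round(3))
E
```

```text
holder [0.47181839 0.29568389 0.1924624 ] [[0.0, 0.8], [-0.6, 0.5], [-0.5, -0.8], [-0.1, 0.1], [0.2, -0.4], [0.1, 0.1], [0.8, 0.2]]
stand [ 0.47007845 -0.28812011 -1.392989  ] [[-0.8, -0.1], [-1.2, 0.2], [-0.5, 1.1], [0.3, 1.1], [0.6, -0.2], [2.5, -1.6]]
bar [ 0.56925931 -0.04586847 -0.18299467] [[-1.5, -1.8], [5.2, 0.3], [-2.9, -0.3], [1.9, 1.5]]
console base [ 0.91852538 -0.1238598  -0.2251686  -0.35093998  0.00416504] [[-1.1, 0.5], [-0.7, 0.6], [0.0, -0.5], [-2.0, -0.4], [0.2, -0.7], [0.6, 0.8], [2.2, 0.3]] [[ 0.57644436 -0.04550518  0.        ]]
tin [ 0.391 -0.017  0.02 ]
housing [0.366 0.171 0.08 ]
bottle [0.719 0.011 0.147]
unit_r [ 0.749 -0.166  0.23 ]
rotor [ 0.713 -0.283  0.145]
unit_l [0.768 0.167 0.23 ]
cal1 [ 0.354 -0.144  0.   ]
cal2 [ 0.333 -0.349  0.   ]
bigkey [0.496 0.187 0.12 ]
```

```bash
cat > ov.py <<'E'
from h import *
import cv2
def box(p,c,h):
    P=place(p,[[c[0]+i*h[0],c[1]+j*h[1],c[2]+k*h[2]] for i in(-1,1) for j in(-1,1) for k in(-1,1)])
    return [(P[a],P[b]) for a in range(8) for b in range(a+1,8) if bin(a^b).count("1")==1]
def crop(img,n,segs,x,y,w,h,k):
    o=cv2.resize(img[y:y+h,x:x+w],None,fx=k,fy=k,interpolation=cv2.INTER_CUBIC)
    for a,b in segs:
        q=(proj(n,np.array([a,b]))-[x,y]+.5)*k
        cv2.line(o,tuple(int(v) for v in q[0]),tuple(int(v) for v in q[1]),(255,255,0),1,cv2.LINE_AA)
    return o
E
python3 - <<'E'
from ov import *
s=cv2.imread("pics/scene0.png");t=cv2.imread("pics/top0.png")
bar=[.5693,-.0459,-.2];con=[.5693,-.0459,-.2252];ho=[.4718,.2957,.1925];st=[.4701,-.2881,-1.393]
A=box(bar,(0,0,155),(7,46,8))+box(bar,(0,0,111),(9,100,9))+box(con,(0,82,133),(13,6,.5))+box(con,(0,-82,133),(13,6,.5))
H=box(ho,(0,0,22),(40,30,22))+box(ho,(0,0,70),(24,7,26)); St=box(st,(0,55,42),(17,7,12))+box(st,(0,-55,42),(17,7,12))+box(st,(0,0,5),(40,75,5))
o=np.hstack([crop(s,"scene",A,300,195,100,100,4),crop(t,"top",A,300,190,100,100,4)])
o2=np.hstack([cv2.resize(crop(i,n,X,x,y,100,100,4),(200,200),interpolation=cv2.INTER_AREA) for i,n,X,x,y in((s,"scene",H,150,190),(t,"top",H,180,220),(s,"scene",St,400,295),(t,"top",St,385,235))])
cv2.imwrite("pics/o1.png",np.vstack([o,o2]))
E
```

```text
(no output)
```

View pics/o1.png

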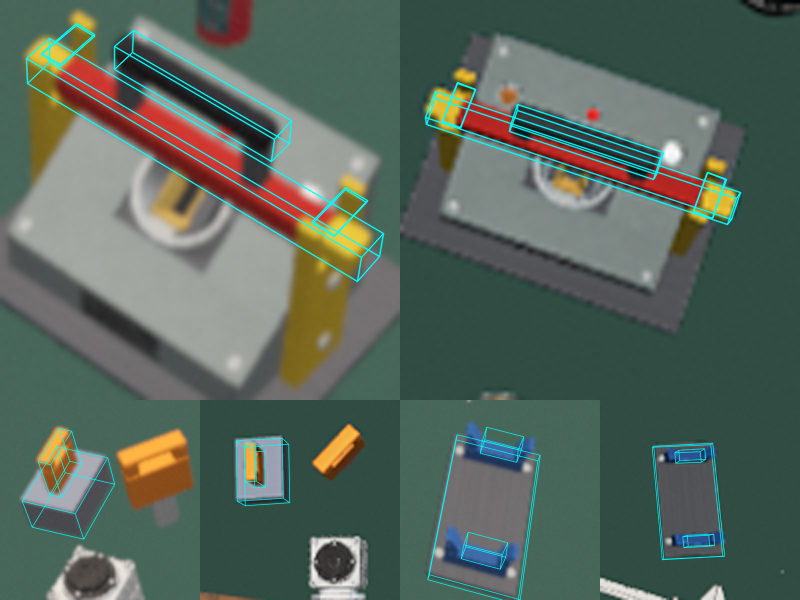

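```bash
cat > plan.py <<'E'
import sys,numpy as np,json
from bench import robot
from scipy.spatial.transform import Rotation as Ro
def plan(wp,g,start=None):
    """wp: list of (x,y,z,yaw,nrows); prints rounded tool-axis rows"""
    o=robot.get_obs();p=np.array(start[:3]) if start else np.array(o["tool_pos"]);y=start[3] if start else o["ee_rot"][2];rows=[]
    for *t,ty,n in wp:
        for k in range(n):
            d=(np.array(t)-p)/(n-k);R=Ro.from_euler("xyz",[np.pi,0,y]).as_matrix()
            s=np.round(1000*R.T@d).astype(int);w=int(round(np.degrees(-((ty-y+np.pi)%(2*np.pi)-np.pi)/(n-k))))
            rows.append([g,s.tolist(),w]);p=p+R@s/1000;y-=np.radians(w)
    for i in range(0,len(rows),8):print(json.dumps(rows[i:i+8]))
    print("end",p.round(4),round(y,4))
def ob():
    o=robot.get_obs();print(o["time"],o["tool_pos"].round(4),o["ee_rot"].round(3),"F",o["wrist_force"].round(1),"M",o["wrist_torque"].round(2),"w",round(o["width"],4),"ff",round(o["finger_force"],1),"q",o["joint_positions"].round(2))
E
python3 -c "
from plan import *
plan([(.5695,-.044,.26,1.371,18)],0,[.1738,.5213,.2184,2.8198])"
```

```text
[[0, [-31, -23, -2], 5], [0, [-33, -20, -2], 5], [0, [-34, -17, -2], 5], [0, [-36, -14, -2], 5], [0, [-37, -11, -2], 5], [0, [-37, -8, -2], 4], [0, [-38, -5, -2], 5], [0, [-38, -2, -3], 4]]
[[0, [-38, 1, -2], 5], [0, [-38, 4, -3], 4], [0, [-38, 7, -2], 5], [0, [-37, 10, -3], 4], [0, [-36, 13, -2], 5], [0, [-35, 16, -3], 4], [0, [-34, 18, -2], 5], [0, [-32, 21, -3], 4]]
[[0, [-30, 24, -2], 5], [0, [-28, 26, -3], 4]]
end [ 0.5698 -0.0437  0.2604] 1.3712
```

>>> carry_out --increments '[[0,[-31,-23,-2],5],[0,[-33,-20,-2],5],[0,[-34,-17,-2],5],[0,[-36,-14,-2],5],[0,[-37,-11,-2],5],[0,[-37,-8,-2],4],[0,[-38,-5,-2],5],[0,[-38,-2,-3],4]]'

```text
time: 0.9
tool_pos: [0.35, 0.2689, 0.236]
ee_rot: [-3.141, -0.0, 2.154]
wrist_force: [0.5, 0.2, -0.5]
width: 0.0942
finger_force: 0.0
```

>>> carry_out --increments '[[0,[-38,1,-2],5],[0,[-38,4,-3],4],[0,[-38,7,-2],5],[0,[-37,10,-3],4],[0,[-36,13,-2],5],[0,[-35,16,-3],4],[0,[-34,18,-2],5],[0,[-32,21,-3],4]]'

```text
time: 1.7
tool_pos: [0.5255, 0.0174, 0.2559]
ee_rot: [-3.14, -0.0, 1.525]
wrist_force: [-0.2, -0.4, 0.8]
width: 0.0938
finger_force: 0.0
```

>>> carry_out --increments '[[0,[-30,24,-2],5],[0,[-28,26,-3],4],[0,[0,0,40],0]]'

```text
time: 2.0
tool_pos: [0.5751, -0.0478, 0.2265]
ee_rot: [3.128, 0.001, 1.365]
wrist_force: [0.2, -0.1, 0.2]
width: 0.094
finger_force: 0.0
```

```bash
python3 - <<'E'
from ov import *; from plan import *
ob()
s=robot.snapshot("scene");t=robot.snapshot("top");cv2.imwrite("pics/s1.png",s);cv2.imwrite("pics/t1.png",t)
ob()
o=robot.get_obs();p=o["tool_pos"]
tip=[p[0],p[1],o["ee_rot"][2]]
A=box([.5699,-.0440,-.2],(0,0,155),(7,46,8))+box(tip,(0,0,1000*p[2]),(8,47,14))
cv2.imwrite("pics/o2.png",np.hstack([crop(s,"scene",A,290,130,120,160,3),crop(t,"top",A,290,130,120,160,3)]))
E
```

```text
2.0 [ 0.5751 -0.0478  0.2265] [3.128e+00 1.000e-03 1.365e+00] F [ 0.2 -0.1  0.2] M [-0.03  0.04  0.  ] w 0.094 ff 0.0 q [-0.18  0.14  1.3  -0.    1.69  0.03]
2.1 [ 0.5665 -0.0436  0.2137] [-3.127  0.     1.369] F [-1.5 -0.3 -1.5] M [-0.07  0.07  0.01] w 0.0941 ff 0.0 q [-0.18  0.14  1.32  0.    1.69  0.02]
```

View pics/o2.png

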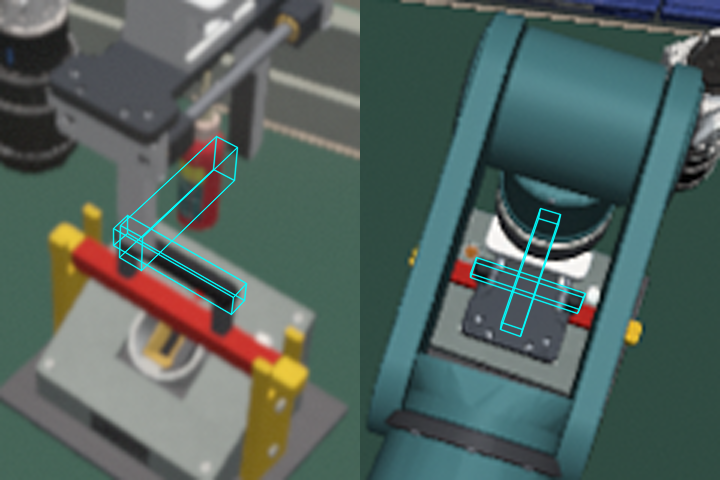

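>>> carry_out --increments '[[0,[0,0,25],0],[0,[0,0,25],0],[0,[0,0,15],0],[0,[0,0,5],0],[0,[0,0,0],0],[120,[0,0,0],0],[255,[0,0,0],0],[255,[0,0,0],0]]'

```text
time: 2.9
tool_pos: [0.5706, -0.0433, 0.1527]
ee_rot: [3.139, -0.0, 1.371]
wrist_force: [0.3, -0.4, 0.3]
width: 0.0731
finger_force: 0.0
```

>>> carry_out --increments '[[255,[0,0,0],0],[255,[0,0,0],0],[255,[0,0,0],0],[255,[0,0,0],0],[255,[0,0,0],0]]'

```text
time: 3.4
tool_pos: [0.57, -0.0432, 0.1514]
ee_rot: [-3.141, -0.0, 1.371]
wrist_force: [0.7, 0.4, 0.0]
width: 0.0335
finger_force: 0.0
```

>>> carry_out --increments '[[255,[0,0,0],0],[255,[0,0,0],0],[255,[0,0,0],0],[255,[0,0,0],0],[255,[0,0,0],0]]'

```text
time: 3.9
tool_pos: [0.5701, -0.0432, 0.1515]
ee_rot: [3.141, -0.0, 1.371]
wrist_force: [1.5, -2.1, -0.2]
width: 0.0141
finger_force: 30.0
```

>>> carry_out --increments '[[255,[0,0,-3],0],[255,[0,0,-7],0],[255,[0,0,-12],0],[255,[0,0,-15],0],[255,[0,0,-15],0],[255,[0,0,-13],0],[255,[0,0,-5],0],[255,[0,0,0],0]]'

```text
time: 4.7
tool_pos: [0.5705, -0.0433, 0.2232]
ee_rot: [3.139, -0.0, 1.371]
wrist_force: [0.2, -0.5, -5.0]
width: 0.0136
finger_force: 30.0
```

```bash
python3 - <<'E'
from ov import *; from plan import *
s=robot.snapshot("scene");t=robot.snapshot("top");cv2.imwrite("pics/s2.png",s);cv2.imwrite("pics/t2.png",t)
ob()
con=[.5699,-.0440,-.2252]
m=[]
A=box([.5700,-.0432,-.2],(0,0,171),(9,100,9))+box(con,(0,82,118),(13,6,16))+box(con,(0,-82,118),(13,6,16))
n=np.array([-.5736,0,.8192]);u=np.array([.8192,0,.5736]);v=np.array([0,1,0])
for d in(0,-10):
  c=np.array([-5.7,0,83.2])+d*n
  P=place(con,[c+27*(np.cos(a)*u+np.sin(a)*v) for a in np.linspace(0,2*np.pi,25)])
  A+=list(zip(P[:-1],P[1:]))
cv2.imwrite("pics/o3.png",crop(s,"scene",A,290,170,130,140,5)[:600])
plan([(.50,-.15,.212,.6,6),(.4701,-.2881,.17,.178,6)],255,[.5698,-.0437,.2204,1.3712])
E
```

```text
4.8 [ 0.5697 -0.0432  0.2211] [-3.141 -0.     1.371] F [-0.4 -0.4 -3.8] M [-0.06  0.09  0.06] w 0.014 ff 30.0 q [-0.17  0.14  1.31  0.    1.69  0.02]
[[255, [-20, -8, 1], 7], [255, [-20, -5, 1], 7], [255, [-21, -3, 2], 8], [255, [-21, 0, 1], 7], [255, [-21, 3, 2], 8], [255, [-21, 5, 1], 7], [255, [-17, 16, 7], 4], [255, [-16, 17, 7], 4]]
[[255, [-15, 18, 7], 4], [255, [-13, 20, 7], 4], [255, [-12, 20, 7], 4], [255, [-11, 22, 7], 4]]
end [ 0.47   -0.2886  0.1704] 0.1844
```

View pics/o3.png

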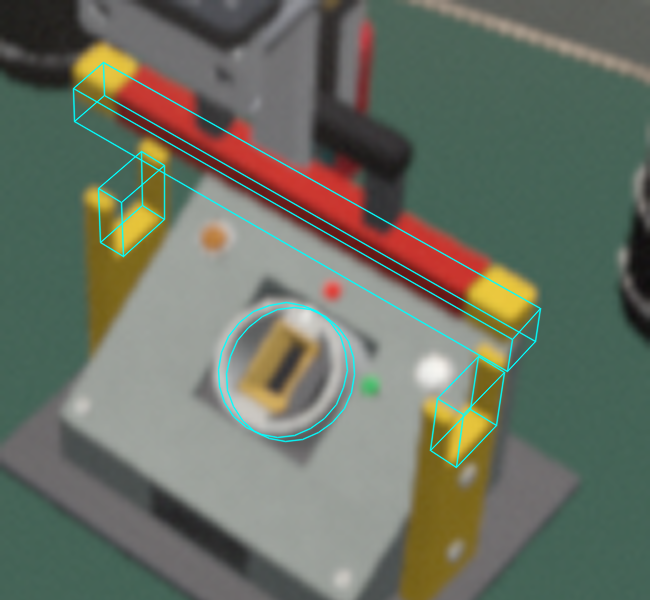

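The bar is level and clear of both brackets. The barrel ring, at crop (280,370), sits within about 1 px of the model. The slot runs up the slope, with the red dot at its top and the green dot to its right.

>>> carry_out --increments '[[255,[-20,-8,1],7],[255,[-20,-5,1],7],[255,[-21,-3,2],8],[255,[-21,0,1],7],[255,[-21,3,2],8],[255,[-21,5,1],7],[255,[-17,16,7],4],[255,[-16,17,7],4]]'

```text
time: 5.6
tool_pos: [0.4892, -0.1955, 0.1985]
ee_rot: [-3.14, 0.001, 0.461]
wrist_force: [0.1, -0.7, -4.8]
width: 0.0136
finger_force: 30.0
```

>>> carry_out --increments '[[255,[-15,18,7],4],[255,[-13,20,7],4],[255,[-12,20,7],4],[255,[-11,22,7],4],[255,[0,0,10],0],[255,[0,0,10],0],[255,[0,0,5],0],[255,[0,0,0],0]]'

```text
time: 6.4
tool_pos: [0.4697, -0.2868, 0.1448]
ee_rot: [-3.139, 0.002, 0.186]
wrist_force: [-0.2, 0.1, -4.4]
width: 0.0137
finger_force: 30.0
```

```bash
python3 - <<'E'
from ov import *; from plan import *
s=robot.snapshot("scene");t=robot.snapshot("top");cv2.imwrite("pics/s3.png",s);cv2.imwrite("pics/t3.png",t)
ob()
o=robot.get_obs();p=o["tool_pos"];b=[p[0],p[1],o["ee_rot"][2]-np.pi/2];z=p[2]*1000-48
st=[.4701,-.2881,-1.393]
A=box(b,(0,0,z+9),(9,100,9))+box(st,(0,55,42),(26,7,12))+box(st,(0,-55,42),(26,7,12))
# console ring fit by both cams
cv2.imwrite("pics/o4.png",np.hstack([crop(s,"scene",A,395,245,100,150,4),np.vstack([crop(s,"scene",[],300,215,80,60,5),crop(t,"top",[],310,195,80,60,5)])]))
E
```

```text
6.5 [ 0.4705 -0.2874  0.1465] [-3.141 -0.     0.186] F [ 0.7  0.3 -4.2] M [-0.02  0.1  -0.02] w 0.0134 ff 30.0 q [-0.65  0.12  1.48  0.    1.54  0.73]
```

View pics/o4.png

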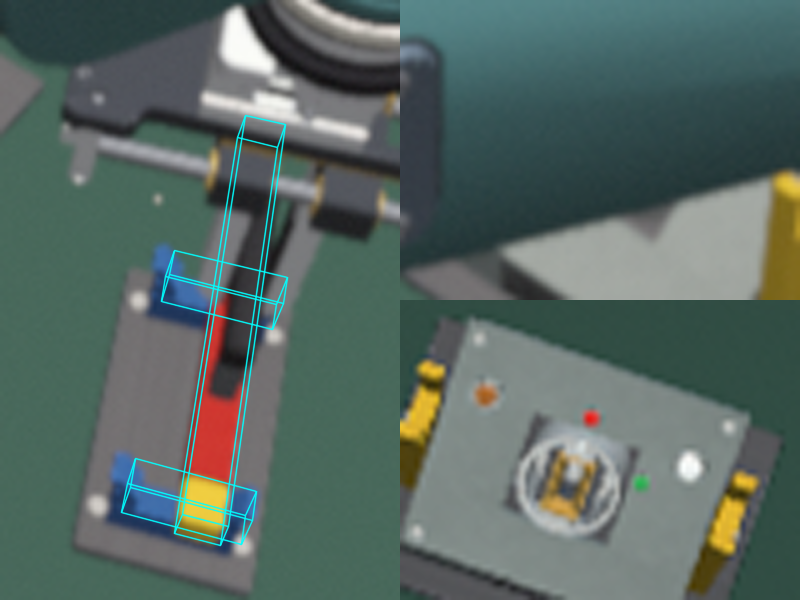

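```bash
python3 - <<'E'
from h import *
T,S="top","scene"
sc=[(S,(-40,75,10),(427.5,312)),(S,(40,75,10),(467,323.7)),(S,(-40,-75,10),(413.75,381.25)),(S,(40,-75,10),(457.5,393))]
tp=[(T,(40,75,10),(441.7,256.3)),(T,(-40,75,10),(412.5,257.5)),(T,(-40,-75,10),(417,313)),(T,(40,-75,10),(446.5,311.5))]
for o in(sc,tp,sc+tp):
  p,r=fit(o,[.47,-.288,-1.39]);print(p.round(4),r.tolist())
# switch ring: top cam centre px (crop 569,488 -> )
con=[.5699,-.0440,-.2252]
print("ring pred top",proj(T,place(con,[-5.7,0,83.2])),"obs",310+169/5,195+188/5, "red dot obs",310+191/5,195+118/5)
print("ring pred scene",proj(S,place(con,[-5.7,0,83.2])),"obs",290+280/5,170+370/5)
E
```

```text
[ 0.4694 -0.2857 -1.3979] [[-0.5, -0.5], [1.4, -1.7], [-1.2, 0.2], [0.5, 1.2]]
[ 0.4718 -0.2895 -1.4057] [[0.1, -0.5], [-0.3, -0.6], [-0.3, 0.3], [0.5, 0.7]]
[ 0.4705 -0.2871 -1.3999] [[0.5, -0.6], [2.4, -1.7], [-0.3, 0.0], [1.4, 1.1], [-1.0, -0.2], [-1.3, -0.1], [-1.1, 0.8], [-0.3, 1.0]]
ring pred top [[342.87001321 233.07393099]] obs 343.8 232.6 red dot obs 348.2 218.6
ring pred scene [[345.90026986 243.47751734]] obs 346.0 244.0
```

>>> carry_out --increments '[[255,[0,-1,15],1],[255,[0,0,20],0],[255,[0,0,15],0],[255,[0,0,8],0],[255,[0,0,4],0],[255,[0,0,1],0],[255,[0,0,0],0]]'

```text
time: 7.2
tool_pos: [0.4704, -0.2875, 0.084]
ee_rot: [3.141, -0.001, 0.167]
wrist_force: [-0.5, 0.4, -4.8]
width: 0.0136
finger_force: 30.0
```

>>> carry_out --increments '[[255,[0,0,2],0],[255,[0,0,0],0]]'

```text
time: 7.4
tool_pos: [0.4702, -0.2874, 0.0819]
ee_rot: [3.141, -0.001, 0.167]
wrist_force: [0.0, -1.2, -4.9]
width: 0.0137
finger_force: 30.0
```

```bash
python3 - <<'E'
from ov import *; from plan import *
s=robot.snapshot("scene");ob()
o=robot.get_obs();p=o["tool_pos"];b=[p[0],p[1],o["ee_rot"][2]-np.pi/2];z=p[2]*1000-49.5
st=[.4705,-.2865,-1.4]
A=box(b,(0,0,z+9),(9,100,9))+box(st,(0,-55,42),(17,7,12))
cv2.imwrite("pics/o5.png",crop(s,"scene",A,395,275,100,130,4))
E
```

```text
7.45 [ 0.4702 -0.2873  0.0818] [ 3.141e+00 -1.000e-03  1.670e-01] F [ 0.8  0.7 -4.3] M [-0.02  0.13 -0.06] w 0.0137 ff 30.0 q [-0.65  0.16  1.57  0.    1.41  0.75]
```

View pics/o5.png

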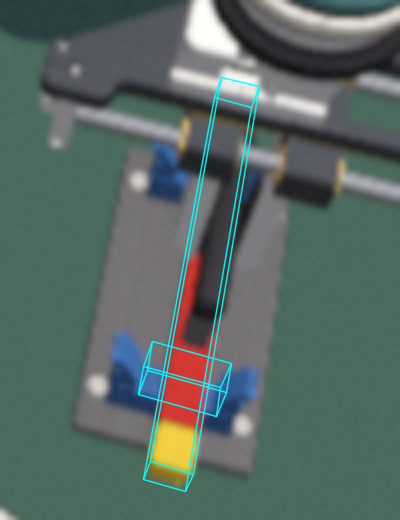

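The bar lies between the flares of both saddles and is centred. It still hangs about 2 mm high.

>>> carry_out --increments '[[255,[0,0,2],0],[255,[0,0,1],0],[255,[0,0,0],0]]'

```text
time: 7.75
tool_pos: [0.4703, -0.2874, 0.0794]
ee_rot: [3.141, -0.001, 0.167]
wrist_force: [-1.0, 0.3, -0.9]
width: 0.014
finger_force: 30.0
```

>>> carry_out --increments '[[120,[0,0,0],0],[120,[0,0,0],0],[120,[0,0,0],0],[120,[0,0,0],0],[120,[0,0,-10],0],[120,[0,0,-20],0],[95,[0,0,-40],0],[95,[0,0,-50],0]]'

```text
time: 8.55
tool_pos: [0.4689, -0.2863, 0.198]
ee_rot: [-3.138, 0.003, 0.167]
wrist_force: [1.4, -1.3, 0.4]
width: 0.0584
finger_force: 0.0
```

```bash
python3 -c "
from plan import *
ob()
plan([(.4718,.2957,.20,.1925,14)],95,[.4703,-.2874,.1994,.167])"
```

```text
8.55 [ 0.4689 -0.2863  0.198 ] [-3.138e+00  3.000e-03  1.670e-01] F [ 1.4 -1.3  0.4] M [-0.05  0.06 -0.02] w 0.0584 ff 0.0 q [-0.65  0.09  1.41  0.    1.65  0.75]
[[95, [7, -41, 0], 0], [95, [7, -41, 0], 0], [95, [7, -41, 0], 0], [95, [7, -41, 0], 0], [95, [7, -41, 0], 0], [95, [7, -41, 0], 0], [95, [7, -41, 0], 0], [95, [7, -41, 0], 0]]
[[95, [7, -41, 0], 0], [95, [7, -41, 0], 0], [95, [7, -41, 0], 0], [95, [7, -41, 0], 0], [95, [7, -41, 0], -1], [95, [8, -42, -1], 0]]
end [0.4716 0.2961 0.2004] 0.1845
```

>>> carry_out --increments '[[95,[7,-41,0],0],[95,[7,-41,0],0],[95,[7,-41,0],0],[95,[7,-41,0],0],[95,[7,-41,0],0],[95,[7,-41,0],0],[95,[7,-41,0],0],[95,[7,-41,0],0]]'

```text
time: 9.35
tool_pos: [0.4706, 0.0472, 0.1996]
ee_rot: [3.141, -0.002, 0.167]
wrist_force: [1.5, -0.4, -0.6]
width: 0.059
finger_force: 0.0
```

>>> carry_out --increments '[[95,[7,-41,0],0],[95,[7,-41,0],0],[95,[7,-41,0],0],[95,[7,-41,0],0],[95,[7,-41,0],-1],[95,[8,-42,30],-0.5],[95,[0,0,30],0],[95,[0,0,0],0]]'

```text
time: 10.15
tool_pos: [0.4684, 0.2943, 0.1353]
ee_rot: [3.139, 0.009, 0.195]
wrist_force: [-0.6, -0.5, -1.0]
width: 0.0589
finger_force: 0.0
```

```bash
python3 - <<'E'
from ov import *; from plan import *
s=robot.snapshot("scene");t=robot.snapshot("top");cv2.imwrite("pics/s6.png",s);cv2.imwrite("pics/t6.png",t);ob()
o=robot.get_obs();p=o["tool_pos"]
ho=[.4718,.2957,.1925]
H=box(ho,(0,0,22),(40,30,22))+box(ho,(0,0,70),(24,7,26))+box([p[0],p[1],o["ee_rot"][2]],(0,0,1000*p[2]),(8,30,14))
con=[.5699,-.0440,-.2252];A=[]
n=np.array([-.5736,0,.8192]);u=np.array([.8192,0,.5736]);v=np.array([0,1,0])
c=np.array([-5.7,0,83.2]);P=place(con,[c+27*(np.cos(a)*u+np.sin(a)*v) for a in np.linspace(0,2*np.pi,25)]);A+=list(zip(P[:-1],P[1:]))
A+=box(con,(0,82,118),(13,6,16))+box(con,(0,-82,118),(13,6,16))
st=[.4705,-.2865,-1.4];
a=np.hstack([crop(s,"scene",H,140,160,100,100,4),crop(s,"scene",A,300,190,100,100,4)])
b=np.hstack([crop(t,"top",A,300,190,100,50,4),crop(t,"top",[],385,255,100,50,4)])
cv2.imwrite("pics/o6.png",np.vstack([a,b]))
E
```

```text
10.25 [0.4713 0.2942 0.1402] [3.141e+00 1.000e-03 1.930e-01] F [-0.2 -0.6  0.6] M [-0.04  0.1   0.03] w 0.0592 ff 0.0 q [ 0.46  0.13  1.48 -0.    1.53  1.83]
```

View pics/o6.png

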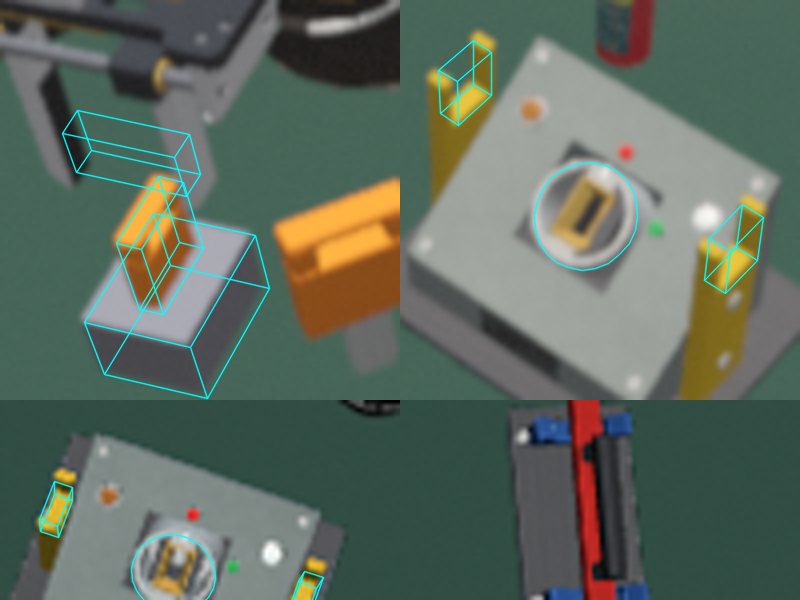

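The key, holder and switch overlays match to about 1 px, and the top view shows the bar lying in both saddles. I've now viewed all 10 pictures, so the rest goes by numbers and force readings.

>>> carry_out --increments '[[95,[0,0,25],0],[95,[0,0,25],0],[95,[0,0,16],0],[95,[0,0,8],0],[95,[0,0,2],0],[95,[0,0,0],0],[255,[0,0,0],0],[255,[0,0,0],0]]'

```text
time: 11.05
tool_pos: [0.4722, 0.2948, 0.0651]
ee_rot: [-3.141, -0.002, 0.193]
wrist_force: [0.0, 0.1, 0.0]
width: 0.0463
finger_force: 0.0
```

>>> carry_out --increments '[[255,[0,0,0],0],[255,[0,0,0],0],[255,[0,0,0],0],[255,[0,0,0],0],[255,[0,0,0],0],[255,[0,0,0],0]]'

```text
time: 11.65
tool_pos: [0.4707, 0.2979, 0.0641]
ee_rot: [-3.135, -0.001, 0.194]
wrist_force: [-1.3, 7.4, -0.4]
width: 0.0139
finger_force: 30.0
```

>>> carry_out --increments '[[255,[0,-2,-2],0],[255,[0,0,-5],0],[255,[0,0,-8],0],[255,[0,0,-6],0],[255,[0,0,-2],0],[255,[0,0,0],0],[255,[0,0,0],0]]'

```text
time: 12.35
tool_pos: [0.4703, 0.2978, 0.087]
ee_rot: [-3.138, 0.001, 0.194]
wrist_force: [-2.1, 4.8, -0.3]
width: 0.0138
finger_force: 30.0
```

>>> carry_out --increments '[[255,[-4,0,0],0],[255,[-4,0,0],0],[255,[-4,0,0],0],[255,[-4,0,0],0],[255,[0,0,0],0]]'

```text
time: 12.85
tool_pos: [0.4599, 0.2958, 0.088]
ee_rot: [-3.138, -0.013, 0.193]
wrist_force: [10.0, 7.7, -7.6]
width: 0.0138
finger_force: 30.0
```

>>> carry_out --increments '[[255,[-4,0,0],0],[255,[-4,0,1],0],[255,[-4,0,1],0],[255,[0,0,0],0]]'

```text
time: 13.25
tool_pos: [0.4495, 0.2937, 0.0874]
ee_rot: [-3.137, -0.017, 0.193]
wrist_force: [10.5, 6.7, -3.6]
width: 0.0141
finger_force: 30.0
```

```bash
python3 -c "
from plan import *
ob()"
```

```text
13.25 [0.4495 0.2937 0.0874] [-3.137 -0.017  0.193] F [10.5  6.7 -3.6] M [ 1.56 -2.22  0.12] w 0.0141 ff 30.0 q [ 0.47  0.11  1.61 -0.    1.4   1.85]
```

>>> carry_out --increments '[[255,[-4,0,1],0],[255,[-4,0,2],0],[255,[-3,0,1],0],[255,[0,0,0],0]]'

```text
time: 13.65
tool_pos: [0.4395, 0.2917, 0.0851]
ee_rot: [-3.137, -0.019, 0.193]
wrist_force: [9.7, 6.2, 1.4]
width: 0.0141
finger_force: 30.0
```

```bash
cat > tilt.py <<'E'
# estimate key tilt in gripper by matching orange + projected bow polygon
from h import *; import cv2
def est(img,n,o,off=(0,0),h0=25,rng=range(-10,61,3)):
    p=o["tool_pos"];y=o["ee_rot"][2];c,s=np.cos(y),np.sin(y)
    hsv=cv2.cvtColor(img,cv2.COLOR_BGR2HSV);m=((hsv[...,0]>5)&(hsv[...,0]<24)&(hsv[...,1]>150)&(hsv[...,2]>70)).astype(np.uint8)
    res=[]
    for phi in rng:
        a=np.radians(phi);zk=np.array([-np.sin(a)*c,-np.sin(a)*s,np.cos(a)]);xk=np.array([np.cos(a)*c,np.cos(a)*s,np.sin(a)]);yk=np.array([-s,c,0])
        g=p+[0,0,.005]
        P=np.array([g+xk*i*.024+yk*j*.007+zk*(k-h0)/1000 for i in(-1,1) for j in(-1,1) for k in(0,52)])
        q=proj(n,P)+off;M=np.zeros(m.shape,np.uint8);cv2.fillConvexPoly(M,cv2.convexHull(np.round(q*16).astype(np.int32)),1,shift=4)
        x,y_,w,h=cv2.boundingRect(np.round(q).astype(np.int32));
        R=np.zeros_like(m);R[y_-6:y_+h+6,x-6:x+w+6]=1
        res.append((phi,int((m&M).sum()),int((M&~m&1).sum()),int((m&R&~M&1).sum())))
    return res
E
python3 - <<'E'
from plan import *; from tilt import *
s=robot.snapshot("scene");o=robot.get_obs();ob()
cv2.imwrite("pics/s7.png",s)
for r in est(s,"scene",o):print(r)
E
```

```text
13.7 [0.4395 0.2917 0.0851] [-3.137 -0.019  0.193] F [8.8 6.3 0.1] M [ 1.31 -1.98  0.14] w 0.0136 ff 30.0 q [ 0.48  0.09  1.64 -0.    1.39  1.86]
(-10, 89, 471, 23)
(-7, 89, 463, 23)
(-4, 88, 466, 24)
(-1, 88, 462, 24)
(2, 88, 461, 24)
(5, 87, 474, 25)
(8, 89, 466, 23)
(11, 88, 456, 24)
(14, 90, 449, 22)
(17, 91, 441, 21)
(20, 92, 429, 20)
(23, 92, 421, 20)
(26, 94, 416, 18)
(29, 95, 401, 17)
(32, 99, 397, 13)
(35, 99, 394, 13)
(38, 100, 395, 12)
(41, 101, 398, 11)
(44, 102, 409, 10)
(47, 103, 413, 9)
(50, 103, 420, 9)
(53, 101, 433, 11)
(56, 99, 435, 13)
(59, 99, 439, 13)
```

>>> carry_out --increments '[[255,[3,0,-4],0],[255,[1,0,-8],0],[255,[0,0,-20],0],[255,[0,0,-35],0],[255,[0,0,-40],0],[255,[0,0,-30],0],[255,[0,0,0],0],[255,[0,0,0],0]]'

```text
time: 14.5
tool_pos: [0.4369, 0.2891, 0.218]
ee_rot: [3.141, -0.001, 0.192]
wrist_force: [0.1, 0.2, -0.8]
width: 0.0138
finger_force: 30.0
```

```bash
python3 - <<'E'
from plan import *; from tilt import *
s=robot.snapshot("scene");t=robot.snapshot("top");o=robot.get_obs();ob()
cv2.imwrite("pics/s8.png",s)
for nm,i in(("scene",s),("top",t)):
  r=est(i,nm,o,rng=range(-5,66,5));print(nm,r)
con=[.5705,-.0437,-.2252]
m=place(con,[-5.7,0,83.2])[0];c,si=np.cos(con[2]),np.sin(con[2]);n=np.array([-.5736*c,-.5736*si,.8192])
tcp=lambda d:m+n*(25+d)/1000-[0,0,.005]
print("mouth",m,"n",n,"tcp60",tcp(60),"tcp0",tcp(0))
a=tcp(60);plan([(a[0],a[1],.22,-.2252,12)],255)
E
```

```text
14.6 [0.4358 0.2889 0.2156] [3.14  0.004 0.193] F [-1.1 -0.6 -0.6] M [-0.02  0.14 -0.  ] w 0.014 ff 30.0 q [ 0.48  0.03  1.44 -0.    1.68  1.86]
scene [(-5, 121, 601, 68), (0, 119, 601, 70), (5, 120, 603, 69), (10, 120, 596, 69), (15, 123, 575, 66), (20, 124, 563, 65), (25, 126, 552, 63), (30, 131, 538, 58), (35, 134, 510, 55), (40, 134, 504, 54), (45, 134, 512, 51), (50, 136, 526, 49), (55, 135, 543, 53), (60, 138, 551, 51), (65, 129, 574, 60)]
top [(-5, 0, 324, 0), (0, 0, 313, 0), (5, 0, 313, 0), (10, 0, 301, 0), (15, 0, 308, 0), (20, 0, 317, 0), (25, 0, 336, 0), (30, 0, 340, 0), (35, 0, 350, 0), (40, 0, 361, 0), (45, 0, 361, 0), (50, 0, 366, 0), (55, 0, 367, 0), (60, 0, 364, 0), (65, 0, 367, 0)]
mouth [ 0.56494393 -0.04242718  0.0832    ] n [-0.55911629  0.12808564  0.8192    ] tcp60 [ 0.51741904 -0.0315399   0.147832  ] tcp0 [ 0.55096602 -0.03922504  0.09868   ]
[[255, [2, 28, 0], 2], [255, [2, 27, 0], 2], [255, [3, 27, 0], 2], [255, [4, 27, 0], 2], [255, [5, 27, -1], 2], [255, [7, 27, 0], 2], [255, [7, 27, -1], 2], [255, [8, 26, 0], 2]]
[[255, [9, 26, -1], 2], [255, [10, 26, 0], 2], [255, [11, 25, -1], 2], [255, [13, 25, 0], 2]]
end [ 0.5176 -0.0317  0.2196] -0.2262
```

>>> carry_out --increments '[[255,[2,28,0],2],[255,[2,27,0],2],[255,[3,27,0],2],[255,[4,27,0],2],[255,[5,27,-1],2],[255,[7,27,0],2],[255,[7,27,-1],2],[255,[8,26,0],2]]'

```text
time: 15.4
tool_pos: [0.489, 0.0748, 0.2173]
ee_rot: [3.141, 0.004, -0.088]
wrist_force: [1.0, 0.3, -0.6]
width: 0.0137
finger_force: 30.0
```

>>> carry_out --increments '[[255,[9,26,-1],2],[255,[10,26,0],2],[255,[11,25,-1],2],[255,[13,25,0],2],[255,[0,0,30],0],[255,[0,0,25],0],[255,[0,0,10],0],[255,[0,0,0],0]]'

```text
time: 16.2
tool_pos: [0.5164, -0.0306, 0.1532]
ee_rot: [3.141, 0.007, -0.226]
wrist_force: [1.2, -0.4, -0.1]
width: 0.0137
finger_force: 30.0
```

```bash
cat > blade.py <<'E'
# score grid: tilt and in-grip slip against bow + blade, scene camera
from h import *; import cv2
def kp(o,phi,h0,dx):
    p=o["tool_pos"];y=o["ee_rot"][2];c,s=np.cos(y),np.sin(y);a=np.radians(phi)
    zk=np.array([-np.sin(a)*c,-np.sin(a)*s,np.cos(a)]);xk=np.array([np.cos(a)*c,np.cos(a)*s,np.sin(a)]);yk=np.array([-s,c,0])
    org=p+[0,0,.005]-zk*h0/1000+xk*dx/1000
    return org,xk,yk,zk
E
python3 - <<'E'
from plan import *; from blade import *
s=robot.snapshot("scene");o=robot.get_obs();ob();cv2.imwrite("pics/s9.png",s)
org,xk,yk,zk=kp(o,35,25,0)
tip=org-zk*.036
print("tip px",proj("scene",tip).round(1),"shoulder",proj("scene",org).round(1),"top",proj("scene",org+zk*.052).round(1))
x,y=proj("scene",org)[0].astype(int)
hsv=cv2.cvtColor(s,cv2.COLOR_BGR2HSV)
m=((hsv[...,0]>5)&(hsv[...,0]<22)&(hsv[...,1]>150)&(hsv[...,2]>60))
sub=m[y-40:y+40,x-40:x+40]
# ascii map: O orange, g grey (low sat), dark d
for j in range(y-34,y+36):
    print(j,"".join("O" if m[j,i] else ("#" if hsv[j,i,2]<60 else ("." if hsv[j,i,1]<50 else "-")) for i in range(x-34,x+36)))
print(x-34)
E
```

```text
16.25 [ 0.5176 -0.0306  0.1553] [ 3.141e+00  3.000e-03 -2.260e-01] F [ 0.4 -0.5  0.6] M [0.01 0.14 0.01] w 0.0139 ff 30.0 q [-0.17  0.04  1.55 -0.    1.56  1.63]
tip px [[341.6 238.4]] shoulder [[335.  234.9]] top [[324.8 229.5]]
200 ----###..........---##########..................#----......---........
201 ----#####.......----####...#####...............##----.................
202 ----######.....-----####....######............####----................
203 ----########..----...##......######..........#####------..............
204 ----#########.---..............######........######-O----.............
205 -----########---................-#####.........###.------.............
206 ------#######---..................######........#...-----.............
207 ---------####----...................######........--..................
208 ---------O-###----...................#######..........................
209 ----------O-##----...................-#######.........................
210 -------------#----....#..............##########.......................
211 -------------------...###..........---###
[... 3683 characters left out ...]
.....................
261 ......................................................................
262 ......................................................................
263 ......................................................................
264 ......................................................................
265 ......................................................................
266 ......................................................................
267 ......................................................................
268 ....................#.................................................
269 ....................##................................................
301
```

```bash
python3 - <<'E'
from plan import *; from blade import *
o=robot.get_obs()
for phi in(28,33,38,43):
    org,xk,yk,zk=kp(o,phi,25,0);d=[]
    for i in(-24,24):
        for k in(0,52):
            q=proj("scene",np.array([org+(xk*i+yk*j+zk*k)/1000 for j in(-7,7)])).round(0).astype(int).tolist();d.append(((i,k),q))
    print(phi,d)
E
```

```text
28 [((-24, 0), [[330, 249], [324, 245]]), ((-24, 52), [[321, 241], [315, 237]]), ((24, 0), [[344, 228], [338, 224]]), ((24, 52), [[337, 219], [330, 215]])]
33 [((-24, 0), [[331, 248], [325, 244]]), ((-24, 52), [[321, 242], [315, 238]]), ((24, 0), [[345, 226], [339, 223]]), ((24, 52), [[335, 219], [329, 216]])]
38 [((-24, 0), [[332, 247], [326, 243]]), ((-24, 52), [[321, 244], [315, 240]]), ((24, 0), [[345, 225], [339, 221]]), ((24, 52), [[334, 220], [328, 217]])]
43 [((-24, 0), [[333, 246], [327, 243]]), ((-24, 52), [[320, 245], [314, 241]]), ((24, 0), [[345, 224], [339, 220]]), ((24, 52), [[333, 221], [327, 218]])]
```

```bash
python3 - <<'E'
from plan import *; from blade import *
a=cv2.imread("pics/s6.png").astype(int);b=cv2.imread("pics/s9.png");d=np.abs(a-b).max(2)
hsv=cv2.cvtColor(b,cv2.COLOR_BGR2HSV)
m=((hsv[...,0]>3)&(hsv[...,0]<24)&(hsv[...,1]>120)&(hsv[...,2]>40))
for j in range(212,256):
    print(j,"".join("O" if m[j,i] and d[j,i]>22 else ("x" if d[j,i]>22 else ".") for i in range(308,362)))
E
```

```text
212 ...........xxxxxxxxxxxxxxxxxOOOxxxxxxxxxxxxxxxxxxxxxxx
213 ...........xxxxxxxxxxxxxxxxxxxxxxxxxxxxxxxxxxxxxxxxxxx
214 ...........xxxxxxxxxxxxxxxxxxxxxxxxxxx.xxxxxxxxxxxxxxx
215 ...........xxxxxxxxxxxxxxxxxxxxxxxxx....xxxxxxxxxxxxxx
216 ..........OxxxxxxxxxxxxxxOxxxxxxxxxxx....xxxxxxxxxxxxx
217 ..........OxxxxxxxxxxxxxxOxxxxxxxxxxx....xxxxxxxxxxxxx
218 ..........OxxxxxxxxxxxxxxOOxxxxxxxxxx....xxxxxxxxxxxxx
219 ..........OxxxxxxxxxxxxxxOxxxxxxxxxxx....xxxxxxxxxxxxx
220 ..........OxxxxxxxxxxxOxxxxxxxxxxxxxx...xxxxxxxxxxxxxx
221 ..........xxxxxxxxxxOOOOxxxxxxxxxxxxxxx.xxxxxxxxxxxxxx
222 ..........OxxxxxxxxOOOOxxxxxxxxxxxxxxxxxxxxxxxxxxxxxxx
223 ...........xxxxxxxxOOOOxxxxxxxxxxxxxxxxxxxxxxxxxxxxxxx
224 ...........xxxxxxxOOOOOxxxxxxxxxxxxOOxxxxxxxxxxxxxxxxx
225 ...........xxxxxxOOOOOOxxxxxxxxxxxxOOOOxxxxxxxxxxxxxxx
226 ...........xxxxxxOOOOOOxxxxxxxxxxxxOOOOxxxxxxxxxxxxxxx
227 ...........xxxxxOOOOOOOxxxxxxxxxx.xOOOOxxxxxxxxxxxxxxx
228 ...........xxxxxOOOOOOOxxxxxxxxxx.OOOOO..xxxxxxxxxxxxx
229 ...........xxxxOOOOOOOOxxxxxxxxx.xOOOx......xxxxxxxxxx
230 ...........xxxxOOOOOOOOxxxxxxxxx..
[... 795 characters left out ...]
..................xx.xxxxxxxxxx....................
245 ........................xxxx...xx.....................
246 .........................xx...........................
247 ......................................................
248 ......................................................
249 ......................................................
250 ......................................................
251 ......................................................
252 ......................................................
253 ......................................................
254 ......................................................
255 ......................................................
```

```bash
cat >> blade.py <<'E'
def fitkey(o,img,bg,off=(0,0)):
    d=np.abs(img.astype(int)-bg.astype(int)).max(2)>22
    hsv=cv2.cvtColor(img,cv2.COLOR_BGR2HSV);m=(hsv[...,0]>3)&(hsv[...,0]<24)&(hsv[...,1]>120)&(hsv[...,2]>40)&d
    x0,y0=proj("scene",o["tool_pos"])[0].astype(int);W=np.zeros_like(m);W[y0-14:y0+40,x0-30:x0+14]=1;m&=W
    out=[]
    for phi in range(-5,61,5):
        for h0 in range(5,46,5):
            for dx in range(-15,16,5):
                org,xk,yk,zk=kp(o,phi,h0,dx);M=np.zeros(m.shape,np.uint8)
                for hx,hy,k0,k1 in((24,7,0,52),(9,3,-31,0)):
                    q=proj("scene",np.array([org+(xk*i*hx+yk*j*hy+zk*k)/1000 for i in(-1,1) for j in(-1,1) for k in(k0,k1)]))+off
                    cv2.fillConvexPoly(M,cv2.convexHull(np.round(q*16).astype(np.int32)),1,shift=4)
                M=M>0;out.append(((M&~d).sum()+2*(m&~M).sum(),phi,h0,dx))
    return sorted(out)[:14],m.sum()
E
python3 - <<'E'
from blade import *
o=robot.get_obs();r=fitkey(o,cv2.imread("pics/s9.png"),cv2.imread("pics/s6.png"));print(r[1]);[print(*map(int,x)) for x in r[0]]
E
```

```text
135
38 0 5 5
41 5 5 5
44 0 5 10
45 -5 5 5
45 10 15 10
45 35 15 10
47 10 5 5
47 10 10 10
48 0 10 10
48 15 5 10
49 -5 5 10
49 5 10 10
49 10 5 10
49 30 20 10
```

```bash
python3 - <<'E'
from plan import *; from h import *; import cv2
s=cv2.imread("pics/s6.png");hsv=cv2.cvtColor(s,cv2.COLOR_BGR2HSV)
g=((hsv[...,0]>70)&(hsv[...,0]<95)&(hsv[...,1]>70)).astype(np.uint8)
D=cv2.distanceTransform(g,cv2.DIST_L2,5)
f=lambda n,u,z:(lambda d:C[n]["T"][:3,3]+d*(z-C[n]["T"][2,3])/d[2])(C[n]["T"][:3,:3]@np.array([(u[0]-C[n]["cx"]),(u[1]-C[n]["cy"]),240/np.tan(np.radians(C[n]["vfov"])/2)]))
for u in((268,255),(275,275),(265,275),(270,235),(280,230)):print(u,round(float(D[u[1],u[0]]),1),f("scene",u,.18).round(3))
E
```

```text
(268, 255) 20.2 [0.41  0.034 0.18 ]
(275, 275) 18.2 [0.379 0.003 0.18 ]
(265, 275) 26.0 [0.371 0.017 0.18 ]
(270, 235) 23.4 [0.449 0.054 0.18 ]
(280, 230) 26.0 [0.467 0.044 0.18 ]
```

```bash
python3 - <<'E'
from plan import *
plan([(.5176,-.0306,.205,-.226,1),(.455,.05,.21,-.75,4)],255)
E
```

```text
[[255, [0, 0, -50], 0], [255, [-20, -16, -1], 8], [255, [-22, -13, -1], 7], [255, [-23, -11, -1], 8], [255, [-24, -7, -2], 7]]
end [0.4553 0.0497 0.2103] -0.7492
```

>>> carry_out --increments '[[255,[0,0,-30],0],[255,[0,0,-20],0],[255,[-20,-16,-1],8],[255,[-22,-13,-1],7],[255,[-23,-11,-1],8],[255,[-24,-7,-2],7],[255,[0,0,0],0],[255,[0,0,0],0]]'

```text
time: 17.05
tool_pos: [0.4569, 0.0497, 0.2134]
ee_rot: [-3.14, -0.003, -0.746]
wrist_force: [0.5, -0.9, -0.5]
width: 0.0137
finger_force: 30.0
```

```bash
python3 - <<'E'
from plan import *; from blade import *
s=robot.snapshot("scene");o=robot.get_obs();ob();cv2.imwrite("pics/s10.png",s)
hsv=cv2.cvtColor(s,cv2.COLOR_BGR2HSV)
g=(hsv[...,0]>70)&(hsv[...,0]<95)&(hsv[...,1]>70)
m=(hsv[...,0]>3)&(hsv[...,0]<24)&(hsv[...,1]>120)&(hsv[...,2]>40)
x,y=proj("scene",o["tool_pos"])[0].astype(int);print(x,y)
for j in range(y-20,y+42):print(j,"".join("." if g[j,i] else ("O" if m[j,i] else "x") for i in range(x-32,x+40)))
for phi in(0,15,25,35,45):
    org,xk,yk,zk=kp(o,phi,25,0);print(phi,"tip",proj("scene",org-zk*.036).round(1),"corners",proj("scene",np.array([org-xk*.024,org+xk*.024,org-xk*.024+zk*.052,org+xk*.024+zk*.052])).round(0).tolist())
E
```

```text
17.1 [0.457  0.0493 0.2129] [-3.14e+00 -2.00e-03 -7.48e-01] F [-0.2 -0.4 -0.6] M [0.06 0.12 0.02] w 0.014 ff 30.0 q [-0.02 -0.12  1.58 -0.    1.67  2.3 ]
273 220
200 ............xxOxxxxxxxxxxxxxxxxxxxxxxxxxxxxxxxxxxxxxxxxxxxxxxxxxxx......
201 ...........xxxxxxxxxxxxxxxxxxxxxxxxxxxxxxxxxxxxxxxxxxxxxxxxxxxxxx.......
202 ............xxxxxxxxxxxxxxxxxxxxxxxxxxxxxxxxxxxxxxxxxxxxxxxxxxxxx.......
203 ...............xxxxxxxxxxxxxxxxxxxxxxxxxxxxxxxxxxxxxxxxxxxxxxxxxxx......
204 ................xxxxxxxxxxxxxxxxxxxxxxxxxxxxxxxxxxxxxxxxxxxxxxxxxxx.....
205 x...............xxxxxxxxxxxxxxxxxxxxxxxxxxxxxxxxxxxxxxxxxxxxxxxxxxx.....
206 x...............xxxxxxxxxxxxxxxxxxxxxxxxxxxxxxxxxxxxxxxxxxxxxxxxxxxxx...
207 Ox...............xxxxxxxxxxxxxxxxxxxxxxxxxxxxxxxxxxxxxxxxxxxxxxxxxxxxxxx
208 Oxx..............xxxxxxxxxxxxxxxxxxxxxxxxxxxxxxxxxxxxxxxxxxxxxxxxxxxOxxx
209 OOx..............xxxxxxxxxxxxxxxxxxxxxxxxxxxxxxxxxxxxxxxxxxxxxxxxxxxxxxx
210 OOxx..............xxxxxxxxxxxxxxxxxxxxxxxxxxxxxxxxxxxxxxxxxxxxxxxxOxxxxx
211 OOxx..............xxxxxxxxxxxxxxxxxxxxxxxxxxxxxxxxxxxxxxxxxxxxxxxxOxOxxO
212 OOxx......
[... 3614 characters left out ...]
..........................................xxxxxxxxxxxxxxxxxxxxxxxxx
260 ...............................................xxxxxxxxxxxxxxxxxxxxxxxxx
261 ...............................................xxxxxxxxxxxxxxxxxxxxxxxxx
0 tip [[275.5 241.2]] corners [[261.0, 232.0], [287.0, 225.0], [258.0, 212.0], [285.0, 204.0]]
15 tip [[283.8 238.1]] corners [[265.0, 233.0], [290.0, 221.0], [255.0, 215.0], [281.0, 203.0]]
25 tip [[289.  235.4]] corners [[268.0, 233.0], [291.0, 219.0], [253.0, 218.0], [277.0, 203.0]]
35 tip [[293.7 232.1]] corners [[271.0, 232.0], [292.0, 216.0], [252.0, 221.0], [274.0, 204.0]]
45 tip [[297.8 228.5]] corners [[275.0, 232.0], [292.0, 214.0], [252.0, 223.0], [270.0, 205.0]]
```

```bash
python3 - <<'E'
from blade import *; from plan import plan
o=robot.get_obs()
obs=[((-7,-2.2,-36),(289.5,238.3)),((7,-2.2,-36),(298.5,235)),((24,-7,0),(300.5,220)),((9,-3,-31),(299,232.5))]
def r(q):
    org,xk,yk,zk=kp(o,*q);return np.concatenate([proj("scene",org+(a*xk+b*yk+c*zk)/1000)[0]-u for (a,b,c),u in obs])
s=least_squares(r,[18,32,13]);print(s.x,s.fun.round(1))
phi,h0,dx=s.x
con=[.5705,-.0437,-.2252];m=place(con,[-5.7,0,83.2])[0];c,si=np.cos(con[2]),np.sin(con[2]);X=np.array([c,si,0])
n=-.5736*X+[0,0,.8192];u=.8192*X+np.array([0,0,.5736])
def tcp(s_,phi,off=-2):
    a=np.radians(phi);zk=-np.sin(a)*X+[0,0,np.cos(a)];xk=np.cos(a)*X+np.array([0,0,np.sin(a)])
    return m-n*s_/1000+u*off/1000+zk*(36+h0)/1000-xk*dx/1000-[0,0,.005]
A,B=tcp(-20,phi),tcp(15,phi);print("pre",A,"s15",B)
plan([(A[0],A[1],.205,-.2252,5),(*A,-.2252,2)],255)
E
```

```text
[17.06908993 30.23689294 16.3062577 ] [ 1.3 -0.6 -0.7 -0.7  0.4  1.  -1.   0.2]
pre [ 0.51801895 -0.03167733  0.15196977] s15 [ 0.53758802 -0.03616033  0.12329777]
[[255, [20, 4, 2], -6], [255, [19, 6, 1], -6], [255, [19, 7, 2], -6], [255, [18, 10, 1], -6], [255, [17, 11, 2], -6], [255, [0, 0, 26], 0], [255, [0, 0, 27], 0]]
end [ 0.5179 -0.0317  0.1519] -0.224
```

>>> carry_out --increments '[[255,[20,4,2],-6],[255,[19,6,1],-6],[255,[19,7,2],-6],[255,[18,10,1],-6],[255,[17,11,2],-6],[255,[0,0,26],0],[255,[0,0,27],0],[255,[0,0,0],0]]'

```text
time: 17.9
tool_pos: [0.5148, -0.0324, 0.1462]
ee_rot: [3.141, 0.009, -0.227]
wrist_force: [-1.0, -0.2, -0.6]
width: 0.0139
finger_force: 30.0
```

>>> carry_out --increments '[[255,[4,0,6],0],[255,[4,0,6],0],[255,[3,0,5],0],[255,[0,0,0],0]]'

```text
time: 18.3
tool_pos: [0.5281, -0.0342, 0.1336]
ee_rot: [-3.142, 0.0, -0.226]
wrist_force: [-0.5, 0.2, -1.4]
width: 0.0135
finger_force: 30.0
```

>>> carry_out --increments '[[255,[2,0,3],0],[255,[2,0,3],0],[255,[2,0,3],0],[255,[0,0,0],0]]'

```text
time: 18.7
tool_pos: [0.5339, -0.0348, 0.1245]
ee_rot: [-3.14, 0.0, -0.225]
wrist_force: [0.4, 2.2, -1.1]
width: 0.014
finger_force: 30.0
```

>>> carry_out --increments '[[255,[2,0,3],0],[255,[2,0,2],0],[255,[0,0,0],0]]'

```text
time: 19.0
tool_pos: [0.5381, -0.035, 0.1193]
ee_rot: [-3.138, -0.001, -0.225]
wrist_force: [1.5, 4.6, -2.3]
width: 0.014
finger_force: 30.0
```

```bash
cat > ins.py <<'E'
import numpy as np
h0,dx=30.2,16.3
n=np.array([-.5736,.8192]);u=np.array([.8192,.5736])
def rel(s,phi,off): # TCP in console (x,z) mm rel. to mouth
    a=np.radians(phi);zk=np.array([-np.sin(a),np.cos(a)]);xk=np.array([np.cos(a),np.sin(a)])
    return -n*s+u*off+zk*(36+h0)-xk*dx-[0,5]
E
python3 - <<'E'
from ins import *; from plan import ob,robot
ob()
con=[.5705,-.0437,-.2252];c,s=np.cos(con[2]),np.sin(con[2]);m=np.array([.56494,-.04243,.0832])
d=robot.get_obs()["tool_pos"]-m;print("meas rel x,y,z",1000*(c*d[0]+s*d[1]),1000*(-s*d[0]+c*d[1]),1000*d[2])
for a in[(15,17,-2),(18,17,-2),(20,17,-2),(18,23,-2),(18,29,-1),(18,35,0),(18,38,0),(25,35,0),(36,35,0)]:print(a,rel(*a).round(1))
E
```

```text
19.0 [ 0.5381 -0.035   0.1193] [-3.138e+00 -1.000e-03 -2.250e-01] F [ 1.5  4.6 -2.3] M [ 1.27 -0.26  0.22] w 0.014 ff 30.0 q [-0.17  0.1   1.55  0.    1.48  1.62]
meas rel x,y,z -27.809645988351402 1.3024587873762972 36.103078958265144
(15, 17, -2) [-28.   40.1]
(18, 17, -2) [-26.3  37.6]
(20, 17, -2) [-25.1  36. ]
(18, 23, -2) [-32.2  33.7]
(18, 29, -1) [-36.8  29.7]
(18, 35, 0) [-41.   25.1]
(18, 38, 0) [-43.3  22.4]
(25, 35, 0) [-37.   19.4]
(36, 35, 0) [-30.7  10.4]
```

>>> carry_out --increments '[[255,[-3,-1,2],0],[255,[-3,0,2],0],[255,[-3,0,2],0],[255,[0,0,0],0]]'

```text
time: 19.4
tool_pos: [0.5342, -0.0338, 0.117]
ee_rot: [-3.14, -0.015, -0.226]
wrist_force: [8.4, 2.7, 3.4]
width: 0.0136
finger_force: 30.0
```

>>> carry_out --increments '[[255,[-2,0,2],0],[255,[-2,0,2],0],[255,[-2,0,2],0],[255,[0,0,0],0]]'

```text
time: 19.8
tool_pos: [0.5278, -0.0324, 0.1129]
ee_rot: [-3.14, -0.014, -0.225]
wrist_force: [2.9, 2.1, 10.5]
width: 0.0141
finger_force: 30.0
```

>>> carry_out --increments '[[255,[-2,0,1],0],[255,[-2,0,1],0],[255,[0,0,0],0]]'

```text
time: 20.1
tool_pos: [0.5238, -0.0316, 0.1105]
ee_rot: [-3.14, -0.014, -0.226]
wrist_force: [3.7, 2.7, 10.5]
width: 0.0138
finger_force: 30.0
```

```bash
cat > see.py <<'E'
from plan import *; from blade import *
import sys
s=robot.snapshot("scene");o=robot.get_obs();ob();cv2.imwrite(f"pics/{sys.argv[1]}.png",s)
con=[.5705,-.0437,-.2252];c,si=np.cos(con[2]),np.sin(con[2]);d=o["tool_pos"]-[.56494,-.04243,.0832]
print("rel",(1000*(c*d[0]+si*d[1])).round(1),(1000*(-si*d[0]+c*d[1])).round(1),(1000*d[2]).round(1))
bg=cv2.imread("pics/s6.png").astype(int);D=np.abs(bg-s).max(2)>22
hsv=cv2.cvtColor(s,cv2.COLOR_BGR2HSV);m=(hsv[...,0]>3)&(hsv[...,0]<20)&(hsv[...,1]>150)&(hsv[...,2]>50)
for j in range(218,262):print(j,"".join("O" if m[j,i] else ("x" if D[j,i] else ".") for i in range(308,368)))
E
python3 see.py s11
```

```text
20.15 [ 0.5238 -0.0316  0.1105] [-3.14  -0.014 -0.226] F [2.6 2.8 9.6] M [ 0.59 -0.95  0.11] w 0.0138 ff 30.0 q [-0.17  0.07  1.61  0.    1.45  1.63]
rel -42.5 1.4 27.3
218 xxxxxxxxxxxxxxxxxxxxxxxxxxxxxxxxxxxxxxxxxxxxxxxxxxxxxxxxxxxx
219 xxxxxxxxxxxxxxxxxxxxxxxxxxxxxxxxxxxxxxxxxxxxxx...xxxxxxxxxxx
220 xxxxxxxxxxxxxx.xxxxxxxxxxxxxxxxxxxxxxxxxxxxx......xxxxxxxxxx
221 xxxxxxxxxxxxxxxxxxxxxxxxxxxxxxxxxxxxxxxxxxxx......xxxxxxxxxx
222 .xxxxxxxxxxxxxxxxxxxxxxxxxxxxxxxxxxxxxxxxxx......xxxxxxxxxxx
223 ...xxxxxxx.xxxxxxxxxxxxxxxxxxxxxxxxxxxxxxxxx...xxxxxxxxxxxxx
224 ....xxxxxxxxxxxxxxxxxxxxxxxxxxxxxxxxxxxxxxxxxxxxxxxxxxxxxxxx
225 ......xxxxx..xxxxxxxxxxxxxxxxxxxxxxxxxxxxxxxxxxxxxxxxxxxxxxx
226 ........xx...xxxxxxxxxxxxxxxxxxxxxxxxxxxxxxxxxxxxxxxxxxxxxxx
227 .............xxxxxxxxxxxxxxxxxxxxxxx.xxxxxxxxxxxxxxxxxxxxxxx
228 .............xxxxxxxxxxxxxxxxxxxxxx.xxxxxxxxxxxxxxxxxxxxxxxx
229 .............xxxxxxxxxxxxxxxxxxxxx...xOOxxxxxxxxxxxxxxxxxxxx
230 .............xxxxxxxxxxxxxxxxx...xxxxOOOxxxxxxxxxxxxxxxxxxxx
231 .............xxxxxxxxxxxxxxxxx...xxxxOOOxxxxxxxxxxxxxxxxxxxx
232 .............xxxx
[... 1228 characters left out ...]
......xxxxxx....xxxxxxxxx..........x..............
252 ................xxxxx......xxxxxxxx............x............
253 .................xxx.....xxxxxxxxx..........................
254 .........................xxxxxxxx...........................
255 ........................xxxxxxxx............................
256 .........................xxxxx..............................
257 .........................xxxxx..............................
258 ............................................................
259 ............................................................
260 ............................................................
261 ............................................................
```

>>> carry_out --increments '[[255,[2,0,3],0],[255,[2,0,2],0],[255,[0,0,0],0]]'

```text
time: 20.45
tool_pos: [0.5278, -0.0322, 0.1044]
ee_rot: [-3.14, -0.013, -0.225]
wrist_force: [5.8, 2.8, 6.2]
width: 0.0138
finger_force: 30.0
```

```bash
python3 - <<'E'
from h import *
con=[.5705,-.0437,-.2252];n=np.array([-.5736,0,.8192]);u=np.array([.8192,0,.5736])
for d in (0,5,10,15,20,25):
    for t in(0,10):
        a=np.radians(35-t);N=np.array([-np.sin(a),0,np.cos(a)]);U=np.array([np.cos(a),0,np.sin(a)])
        o=np.array([-5.7,0,83.2])+d*n
        print(d,35-t,proj("scene",place(con,[o+24*U+[0,-7,0],o-24*U+[0,-7,0],o-24*U+[0,-7,0]+52*N,o-24*U+[0,7,0]+52*N])).round(0).tolist())
E
python3 see.py s12 | head -2
```

```text
0 35 [[355.0, 235.0], [342.0, 255.0], [333.0, 251.0], [327.0, 247.0]]
0 25 [[356.0, 235.0], [342.0, 255.0], [335.0, 247.0], [329.0, 243.0]]
5 35 [[354.0, 234.0], [341.0, 255.0], [332.0, 251.0], [326.0, 247.0]]
5 25 [[355.0, 235.0], [341.0, 254.0], [334.0, 246.0], [328.0, 242.0]]
10 35 [[354.0, 234.0], [341.0, 255.0], [331.0, 250.0], [325.0, 247.0]]
10 25 [[354.0, 234.0], [340.0, 254.0], [333.0, 246.0], [327.0, 242.0]]
15 35 [[353.0, 233.0], [340.0, 254.0], [330.0, 250.0], [324.0, 246.0]]
15 25 [[353.0, 234.0], [339.0, 254.0], [332.0, 245.0], [326.0, 242.0]]
20 35 [[352.0, 233.0], [339.0, 254.0], [329.0, 249.0], [323.0, 246.0]]
20 25 [[352.0, 233.0], [338.0, 253.0], [331.0, 245.0], [325.0, 241.0]]
25 35 [[351.0, 232.0], [338.0, 253.0], [328.0, 249.0], [322.0, 245.0]]
25 25 [[352.0, 233.0], [337.0, 253.0], [330.0, 244.0], [324.0, 241.0]]
20.5 [ 0.5278 -0.0322  0.1043] [-3.14  -0.013 -0.225] F [5.2 3.2 5.4] M [ 0.63 -1.3   0.2 ] w 0.0139 ff 30.0 q [-0.17  0.08  1.61  0.    1.44  1.63]
rel -38.5 1.7 21.1
```

>>> carry_out --increments '[[255,[2,0,2],0],[255,[2,0,2],0],[255,[1,0,2],0],[255,[0,0,0],0]]'

```text
time: 20.9
tool_pos: [0.5321, -0.0332, 0.0984]
ee_rot: [-3.14, -0.011, -0.225]
wrist_force: [2.6, 4.3, 6.9]
width: 0.0139
finger_force: 30.0
```

>>> carry_out --increments '[[255,[1,-1,2],0],[255,[1,0,2],0],[255,[0,0,0],0]]'

```text
time: 21.2
tool_pos: [0.5346, -0.0335, 0.0946]
ee_rot: [-3.141, -0.012, -0.226]
wrist_force: [4.0, 2.3, 6.7]
width: 0.0139
finger_force: 30.0
```

```bash
python3 see.py s13
```

```text
21.25 [ 0.5346 -0.0335  0.0946] [-3.141 -0.012 -0.226] F [3.9 2.  7.6] M [ 0.36 -1.02  0.11] w 0.014 ff 30.0 q [-0.17  0.11  1.6  -0.    1.42  1.63]
rel -31.6 1.9 11.4
218 ...xxxxxxxxxxxxxxxxxxxxxxxxxxxxxxxxxxxxxxxxxxxxxxxxxxx.xxxxx
219 ...xxxxxxxxxxxxxxxxxxxxxxxxxxxxxxxxxxxxxxxxxxxxxxxxxxxxxxxxx
220 ...xxxxxxxxxxxxxxxxxxxxxxxxxxxxxxxxxxxxxxxxxxxxxxxxxxxxxxxxx
221 ...xxxxxxxxxxxxxxxxxxxxxxxxxxxxxxxxxxxxxxxxxxxxxx...xxxxxxxx
222 ...xxxxxxxxxxxxxxxxxxxxxxxxxxxxxxxxxxxxxxxxxxxxx.....xxxxxxx
223 ....xxxxxxxxxxxxxxxxxxxxxxxxxxxxxxxxxxxxxxxxxxx......xxxxxxx
224 .....xxxxxxxxxxxxxxxxxxxxxxxxxxxxxxxxxxxxxxxxx......xxxxxxxx
225 .......xxxxxxxxxxxxxxxxxxxxxxxxxxxxxxxxxxxxxxxx....xxxxxxxxx
226 ........xxxxxxxxxxxxxxxxxxxxxxxxxxxxxxxxxxxxxxxxxxxxxxxxxxxx
227 ..........xxxxxxxxxxxxxxxxxxxxxxxxxxxxxxxxxxxxxxxxxxxxxxxxxx
228 ...........xxx...xxxxxxxxxxxxxxxxxxxxxxxxxxxxxxxxxxxxxxxxxxx
229 .................xxxxxxxxxxxxxxxxxxxxxxxxxxxxxxxxxxxxxxxxxxx
230 .................xxxxxxxxxxxxxxxxxxxxxxxxxOxxxxxxxxxxxxxxxxx
231 .................xxxxxxxxxxxxxxxxxxxxxxxxOOOxxxxxxxxxxxxxxxx
232 .................x
[... 1227 characters left out ...]
........xxxxxxxxxxxxxxxxxxxxx...........xxxxxx....
252 ...................xxxxxx..xxxxxxxxxxx............xxxxx.....
253 ...................xxxxx....xxxxxxxxx..............xxx......
254 ....................xxxx....xxxxxxxxx..............xx.......
255 ............................xxxxxxxx........................
256 ............................xxxxxxxx........................
257 ............................xxxxx...........................
258 ............................xxxxx...........................
259 ............................xxxx............................
260 ............................................................
261 ............................................................
```

>>> carry_out --increments '[[255,[1,0,2],0],[255,[1,0,2],0],[255,[0,0,0],0]]'

```text
time: 21.55
tool_pos: [0.534, -0.0334, 0.0902]
ee_rot: [-3.141, -0.006, -0.226]
wrist_force: [-2.4, 4.0, 10.3]
width: 0.0137
finger_force: 30.0
```

>>> carry_out --increments '[[255,[1,0,2],0],[255,[1,0,2],0],[255,[0,0,0],0]]'

```text
time: 21.85
tool_pos: [0.5344, -0.0335, 0.0893]
ee_rot: [3.141, -0.003, -0.225]
wrist_force: [-12.8, 4.6, 26.0]
width: 0.0142
finger_force: 30.0
```

```bash
python3 see.py s14 | sed -n '1,2p;10,24p'
```

```text
21.9 [ 0.5344 -0.0335  0.0893] [ 3.141e+00 -3.000e-03 -2.250e-01] F [-12.3   5.5  25.1] M [0.84 1.9  0.11] w 0.0139 ff 30.0 q [-0.17  0.12  1.6  -0.    1.42  1.63]
rel -31.8 1.9 6.1
225 .....xxxxxxxxxxxxxxxxxxxxxxxxxxxxxxxxxxxxxxxxxx......xxxxxxx
226 ......xxxxxxxxxxxxxxxxxxxxxxxxxxxxxxxxxxxxxxxx......xxxxxxxx
227 ........xxxxxxxxxxxxxxxxxxxxxxxxxxxxxxxxxxxxxxx....xxxxxxxxx
228 .........xxxxxxxxxxxxxxxxxxxxxxxxx.xxxxxxxxxxxxxxxxxxxxxxxxx
229 ..........xxxxx..xxxxxxxxxxxxxxxx.xxxxxxxxxxxxxxxxxxxxxxxxxx
230 .................xxxxxxxxxxxxxxxxxxxxxxxxxxxxxxxxxxxxxxxxxxx
231 .................xxxxxxxxxxxxxxxxxxxxxxxxxxxxxxxxxxxxxxxxxxx
232 .................xxxxxxxxxxxxxxxxxxxxxxxxxOxxxxxxxxxxxxxxxxx
233 .................xxxxxxxxxxxxxxxx....xxxxOOOOxxxxxxxxxxxxxxx
234 .................xxxxxxxxxxxxxxxxxxxxxxxxOOOOxxxxxxxxxxxxxxx
235 .................xxxxxxxxxxxxxxx.xxxxxxxxOOOOxxxxxxxxxxxxxxx
236 .................xxxxxxxxxxxxxxx...xxxxxxxOOOxxxxxxxxxxxxxxx
237 .................xxxxxxxxxxxxxxxx.xxxxxxxxxxOxxxxxxxxx.xxxxx
238 ................xxxxxxxxOOOOxxxx..xxxxxxxxx.xxxxxxxxxx.x.xxx
239 ................xxxxxxxxOOOOxxxx..xxxxxxxxxxxxxxxxxxxxx..xxx
```

>>> carry_out --increments '[[150,[-1,0,-2],0],[150,[0,0,0],0],[150,[0,0,0],0],[150,[0,0,0],0],[150,[0,0,-20],0],[150,[0,0,-40],0],[150,[-30,0,-30],0],[150,[-40,0,0],0]]'

```text
time: 22.7
tool_pos: [0.4676, -0.0184, 0.1792]
ee_rot: [-3.141, -0.009, -0.227]
wrist_force: [0.1, -1.0, 0.3]
width: 0.0387
finger_force: 0.0
```

>>> carry_out --increments '[[150,[-40,-30,0],0],[150,[-20,-40,0],0],[150,[0,-40,0],0],[150,[0,0,0],0]]'

```text
time: 23.1
tool_pos: [0.4307, 0.1063, 0.1744]
ee_rot: [-3.14, 0.0, -0.22]
wrist_force: [0.4, -0.5, -0.1]
width: 0.0381
finger_force: 0.0
```

```bash
python3 see.py s15; python3 - <<'E'
from h import *;import cv2
t=robot.snapshot("top");cv2.imwrite("pics/t15.png",t)
hsv=cv2.cvtColor(t,cv2.COLOR_BGR2HSV);m=(hsv[...,0]>3)&(hsv[...,0]<20)&(hsv[...,1]>150)&(hsv[...,2]>50)
for j in range(212,250):print(j,"".join("O" if m[j,i] else ("#" if hsv[j,i,2]<70 else ".") for i in range(315,375)))
E
```

```text
23.15 [0.4307 0.1043 0.1742] [ 3.141e+00  1.000e-03 -2.220e-01] F [0.3 0.2 0.4] M [-0.03  0.15  0.  ] w 0.0388 ff 0.0 q [ 0.11 -0.14  1.68 -0.    1.6   1.9 ]
rel -163.7 113.1 91.0
218 ........................OO..................................
219 ............................................................
220 ............................................................
221 ............................................................
222 ............................................................
223 ............................................................
224 ............................................................
225 ............................................................
226 .................................xx.........................
227 ................................xxxxx.......................
228 ...............................xOOOOxx......................
229 ..............................xxOOOOOOx.....................
230 ..............................xOOOOOOOOx....................
231 .............................xOOOOOOOOOxxx..................
232 ......
[... 3709 characters left out ...]
..............OOOOO...............................
240 .......................OOOOOO...............................
241 .......................OOOOO................................
242 ......................OOOOOO................................
243 ......................OOOOOO................................
244 .....................OOOOOO.................................
245 .....................OOOOOO.................................
246 ###..................OOOOOO.................................
247 ..###................OOOOO..................................
248 .....###...............OOO..................................
249 ........###.................................................
```

```bash
cat > kfit.py <<'E'
from h import *; import cv2
con=[.5705,-.0437,-.2252];n=np.array([-.5736,0,.8192]);u=np.array([.8192,0,.5736]);v=np.array([0,1.,0])
def masks(tag):
    out={}
    for c,t in(("scene","s"),("top","t")):
        hsv=cv2.cvtColor(cv2.imread(f"pics/{t}{tag}.png"),cv2.COLOR_BGR2HSV)
        m=((hsv[...,0]>3)&(hsv[...,0]<22)&(hsv[...,1]>110)&(hsv[...,2]>45)).astype(np.uint8)
        x,y=proj(c,place(con,[-20,0,105]))[0].astype(int);W=np.zeros_like(m);W[y-32:y+32,x-30:x+30]=1;m*=W
        k,l,s,_=cv2.connectedComponentsWithStats(m);out[c]=(l==1+s[1:,4].argmax())
    return out
def cost(p,M,K=4):
    d,th,tx,ty,sx,sy=p;e=0   # depth mm, turn rad cw, tilt errs rad, console shift mm
    ku=np.cos(th)*u-np.sin(th)*v;kv=np.sin(th)*u+np.cos(th)*v
    N=n+tx*ku+ty*kv;N/=np.linalg.norm(N);U=ku-N*(ku@N);U/=np.linalg.norm(U);V=np.cross(N,U)
    o=np.array([-5.7+sx,sy,83.2])+d*n
    for c,m in M.items():
        q=proj(c,place(con,[o+24*i*U+7*j*V+k*N for i in(-1,1) for j in(-1,1) for k in(0,52)]))
        x0,y0=np.floor(q.min(0)).astype(int)-8;A=np.zeros((80*K,80*K),np.uint8)
        cv2.fillConvexPoly(A,cv2.convexHull(np.round((q-[x0,y0]+.5)*K*16).astype(np.int32)),1,shift=4)
        a=cv2.resize(A.astype(np.float32),(80,80),interpolation=cv2.INTER_AREA);b=m[y0:y0+80,x0:x0+80]
        e+=np.abs(a-b).sum()+(m.sum()-b.sum())
    return e
E
python3 - <<'E'
from kfit import *; from scipy.optimize import differential_evolution as de
M=masks(15);print({k:v.sum() for k,v in M.items()})
for sx,sy in((0,0),(1.5,0),(-1.5,0),(0,1.5)):
    r=de(lambda p:cost([p[0],p[1],p[2],p[3],sx,sy],M),[(-5,30),(-.4,.4),(-.25,.25),(-.25,.25)],seed=1,maxiter=40,popsize=10);print(sx,sy,r.x.round(3),round(r.fun,1))
r=de(lambda p:cost(p,M),[(-5,30),(-.4,.4),(-.25,.25),(-.25,.25),(-4,4),(-4,4)],seed=1,maxiter=60,popsize=10);print(r.x.round(3),round(r.fun,1))
E
```

```text
{'scene': np.int64(408), 'top': np.int64(160)}
0 0 [ 1.034 -0.006  0.004 -0.   ] 78.1
1.5 0 [ 1.85e+00 -2.20e-02 -1.30e-02 -1.00e-03] 81.1
-1.5 0 [-0.089 -0.014  0.033 -0.004] 77.8
0 1.5 [ 0.566  0.015  0.007 -0.042] 82.2
[ 1.607 -0.009  0.01   0.     0.154 -0.423] 77.9
```

The fit puts the key within about 1 mm of home, at 0 turn and with no tilt error. Next I'll turn it by pushing the bow's upslope end with the closed fingertips.

```bash
cat > turn.py <<'E'
from plan import *; from kfit import *
def ctr(th,r=16,z=105,gap=0):
    ku=np.cos(th)*u-np.sin(th)*v;kv=np.sin(th)*u+np.cos(th)*v;m=np.array([-5.7,0,83.2])
    p=m+r*ku+(7+gap)*kv;p=p+n*(z-p[2])/n[2]
    c=p+[8,12.5,14];return place(con,c)[0]
E
python3 - <<'E'
from turn import *
A=ctr(0,gap=14)
print(A)
plan([(A[0],A[1],.175,-.2252,5),(*A,-.2252,2)],255)
B=[(*ctr(np.radians(t)),-.2252,2) for t in(0,10,20,30,40,50,60,70,80)]
plan(B,255,[*A,-.2252])
E
```

```text
[ 0.58438378 -0.01251277  0.119     ]
[[255, [35, 16, 0], 0], [255, [35, 16, 0], 0], [255, [35, 16, 0], 0], [255, [35, 15, 0], 0], [255, [36, 16, -1], 0], [255, [0, 0, 28], 0], [255, [0, 0, 28], 0]]
end [ 0.5848 -0.0129  0.1191] -0.2239
[[255, [0, 7, 0], 0], [255, [0, 7, 0], 0], [255, [1, 1, 0], 0], [255, [0, 2, 0], 0], [255, [0, 1, 0], 0], [255, [1, 2, 0], 0], [255, [0, 1, 0], 0], [255, [0, 2, 0], 0]]
[[255, [-1, 1, 0], 0], [255, [0, 2, 0], 0], [255, [-1, 1, 0], 0], [255, [0, 2, 0], 0], [255, [-1, 1, 0], 0], [255, [-1, 1, 0], 0], [255, [-1, 1, 0], 0], [255, [-2, 2, 0], 0]]
[[255, [-1, 1, 0], 0], [255, [-2, 1, 0], 0]]
end [ 0.5685 -0.0458  0.119 ] -0.2252
```

>>> carry_out --increments '[[255,[35,16,0],0],[255,[35,16,0],0],[255,[35,16,0],0],[255,[35,15,0],0],[255,[36,16,0],0],[255,[0,0,0],0],[255,[0,0,28],0],[255,[0,0,27],0]]'

```text
time: 24.0
tool_pos: [0.5851, -0.0152, 0.1195]
ee_rot: [3.141, -0.001, -0.228]
wrist_force: [0.1, -0.2, -0.5]
width: 0.0009
finger_force: 0.0
```

>>> carry_out --increments '[[255,[0,0,0],0],[255,[0,0,0],0]]'

```text
time: 24.2
tool_pos: [0.584, -0.0141, 0.1195]
ee_rot: [3.141, 0.002, -0.227]
wrist_force: [-0.0, -0.1, 0.9]
width: 0.0004
finger_force: 0.0
```

>>> carry_out --increments '[[255,[0,6,0],0],[255,[0,6,0],0],[255,[1,2,0],0],[255,[0,2,0],0],[255,[0,2,0],0],[255,[0,0,0],0]]'

```text
time: 24.8
tool_pos: [0.5824, -0.0311, 0.1207]
ee_rot: [-3.141, -0.002, -0.226]
wrist_force: [0.2, 1.3, 2.2]
width: 0.0004
finger_force: 1.2
```

>>> carry_out --increments '[[255,[0,2,0],0],[255,[0,2,0],0],[255,[-1,2,0],0],[255,[-1,2,0],0],[255,[0,0,0],0]]'

```text
time: 25.3
tool_pos: [0.5783, -0.0392, 0.1199]
ee_rot: [3.141, -0.001, -0.226]
wrist_force: [2.2, -0.3, 2.9]
width: 0.0001
finger_force: 1.7
```

```bash
python3 - <<'E'
from turn import *
o=robot.get_obs();ob()
for t in(20,30,40,50,60,70,80,85):print(t,ctr(np.radians(t)).round(4))
E
```

```text
25.3 [ 0.5783 -0.0392  0.1199] [ 3.141e+00 -1.000e-03 -2.260e-01] F [ 2.2 -0.3  2.9] M [-0.08 -0.33  0.05] w 0.0001 ff 1.7 q [-0.16  0.19  1.45 -0.    1.5   1.63]
20 [ 0.5816 -0.0323  0.119 ]
30 [ 0.5809 -0.0352  0.119 ]
40 [ 0.5795 -0.038   0.119 ]
50 [ 0.5775 -0.0404  0.119 ]
60 [ 0.5751 -0.0425  0.119 ]
70 [ 0.5722 -0.0442  0.119 ]
80 [ 0.5689 -0.0454  0.119 ]
85 [ 0.5672 -0.0458  0.119 ]
```

>>> carry_out --increments '[[255,[-1,2,0],0],[255,[-1,2,0],0],[255,[-2,2,0],0],[255,[-2,1,0],0],[255,[0,0,0],0]]'

```text
time: 25.8
tool_pos: [0.5697, -0.0439, 0.1191]
ee_rot: [-3.142, 0.002, -0.226]
wrist_force: [0.9, 0.4, -0.0]
width: 0.0006
finger_force: 0.8
```

>>> carry_out --increments '[[255,[-2,1,0],0],[255,[-1,0,0],0],[255,[0,0,0],0]]'

```text
time: 26.1
tool_pos: [0.5673, -0.0441, 0.1197]
ee_rot: [-3.141, 0.0, -0.226]
wrist_force: [2.8, 1.3, 0.6]
width: 0.0009
finger_force: 1.0
```

>>> carry_out --increments '[[255,[-1,0,0],0],[255,[-1,0,0],0],[255,[0,0,0],0]]'

```text
time: 26.4
tool_pos: [0.5658, -0.0438, 0.12]
ee_rot: [-3.142, -0.001, -0.226]
wrist_force: [4.6, 0.1, -0.4]
width: 0.0007
finger_force: 1.5
```

>>> carry_out --increments '[[255,[-1,0,0],0],[255,[-1,0,0],0],[255,[0,0,0],0]]'

```text
time: 26.7
tool_pos: [0.5639, -0.0435, 0.1202]
ee_rot: [-3.142, -0.001, -0.226]
wrist_force: [4.6, -1.1, 0.4]
width: 0.0005
finger_force: 1.9
```

>>> carry_out --increments '[[255,[-1,0,0],0],[255,[-1,0,0],0],[255,[0,0,0],0]]'

```text
time: 27.0
tool_pos: [0.5622, -0.0431, 0.1202]
ee_rot: [3.142, -0.002, -0.226]
wrist_force: [5.6, -1.0, 1.4]
width: 0.0004
finger_force: 2.2
```

>>> carry_out --increments '[[255,[-1,0,0],0],[255,[-1,0,0],0],[255,[0,0,0],0]]'

```text
time: 27.3
tool_pos: [0.5606, -0.0428, 0.1204]
ee_rot: [3.142, -0.003, -0.226]
wrist_force: [6.4, -1.1, 0.8]
width: 0.0005
finger_force: 2.4
```

>>> carry_out --increments '[[255,[10,0,0],0],[255,[10,0,-10],0],[255,[0,0,-35],0],[255,[0,-30,-10],0],[255,[-40,-40,0],0],[255,[-40,-40,0],0],[255,[-40,-30,0],0],[255,[-30,0,0],0]]'

```text
time: 28.1
tool_pos: [0.4681, 0.1146, 0.1735]
ee_rot: [3.141, 0.006, -0.222]
wrist_force: [-0.0, -0.4, 0.4]
width: 0.0003
finger_force: 0.0
```

```bash
python3 see.py s16; python3 - <<'E'
from kfit import *; from scipy.optimize import differential_evolution as de
cv2.imwrite("pics/t16.png",robot.snapshot("top"))
M=masks(16);print({k:v.sum() for k,v in M.items()})
r=de(lambda p:cost([*p,0,0],M),[(-5,30),(-.2,2),(-.35,.35),(-.35,.35)],seed=1,maxiter=80,popsize=14);print(r.x.round(3),round(r.fun,1))
E
```

```text
28.15 [0.4643 0.1144 0.1734] [ 3.139  0.01  -0.221] F [-3.5  0.3 -0.4] M [0.07 0.37 0.04] w 0.0004 ff 0.0 q [ 0.12 -0.05  1.6   0.    1.6   1.91]
rel -133.1 130.4 90.2
218 ........................OO..................................
219 ............................................................
220 ............................................................
221 ............................................................
222 ............................................................
223 ............................................................
224 ............................................................
225 ............................................................
226 ............................................................
227 ............................................................
228 ............................................................
229 ............................................................
230 ............................................................
231 ............................................x...............
232 ..................
[... 1310 characters left out ...]
....xxxxxx......................
253 ....................................xxxx....................
254 ....................................xxx.....................
255 ............................................................
256 ............................................................
257 ............................................................
258 ............................................................
259 ............................................................
260 ............................................................
261 ............................................................
{'scene': np.int64(278), 'top': np.int64(285)}
[ 0.546  1.222 -0.063 -0.153] 122.6
```

```bash
python3 - <<'E'
from turn import *
A=ctr(np.radians(55),r=20,z=99,gap=9)
L=[ctr(np.radians(t),r=20,z=99) for t in(60,68,72,76,80,84)]
print(A,"rel",A-place(con,[0,0,0])[0]);print(np.array(L).round(4))
plan([(A[0],A[1],.172,-.2252,5),(*A,-.2252,3)],255)
plan([(*L[2],-.2252,4),(*L[4],-.2252,3),(*L[5],-.2252,2)],255,[*A,-.2252])
E
```

```text
[ 0.59238829 -0.04328297  0.113     ] rel [0.02188829 0.00041703 0.113     ]
[[ 0.5808 -0.0474  0.113 ]
 [ 0.5778 -0.0489  0.113 ]
 [ 0.5763 -0.0495  0.113 ]
 [ 0.5746 -0.05    0.113 ]
 [ 0.573  -0.0504  0.113 ]
 [ 0.5712 -0.0507  0.113 ]]
[[255, [31, 25, 0], 0], [255, [31, 25, 0], 0], [255, [32, 25, 1], 0], [255, [31, 25, 0], 0], [255, [32, 25, 1], 0], [255, [0, 0, 20], 0], [255, [0, 0, 19], 0], [255, [0, 0, 20], 0]]
end [ 0.5927 -0.0434  0.1127] -0.2223
[[255, [-4, 2, 0], 0], [255, [-3, 3, 0], 0], [255, [-4, 2, 0], 0], [255, [-3, 3, 0], 0], [255, [-1, 0, 0], 0], [255, [-1, 1, 0], 0], [255, [-1, 0, 0], 0], [255, [-1, 0, 0], 0]]
[[255, [-1, 1, 0], 0]]
end [ 0.5712 -0.0507  0.113 ] -0.2252
```

>>> carry_out --increments '[[255,[31,25,0],0],[255,[31,25,0],0],[255,[32,25,1],0],[255,[31,25,0],0],[255,[32,25,1],0],[255,[0,0,20],0],[255,[0,0,19],0],[255,[0,0,15],0]]'

```text
time: 29.0
tool_pos: [0.5956, -0.0464, 0.116]
ee_rot: [3.141, 0.005, -0.228]
wrist_force: [0.0, -0.1, -0.1]
width: 0.0005
finger_force: 0.0
```

>>> carry_out --increments '[[255,[0,0,0],0],[255,[-4,2,0],0],[255,[-4,3,0],0],[255,[-4,2,1],0],[255,[-3,3,1],0],[255,[0,0,0],0]]'

```text
time: 29.6
tool_pos: [0.579, -0.0516, 0.1173]
ee_rot: [3.142, -0.001, -0.226]
wrist_force: [1.3, -0.1, 0.5]
width: 0.0003
finger_force: 0.0
```

>>> carry_out --increments '[[255,[-2,0,1],0],[255,[-2,0,1],0],[255,[-2,0,0],0],[255,[-1,0,0],0],[255,[0,0,0],0]]'

```text
time: 30.1
tool_pos: [0.5726, -0.0497, 0.1147]
ee_rot: [-3.141, 0.0, -0.226]
wrist_force: [-0.3, 0.2, 0.3]
width: 0.0005
finger_force: 0.0
```

>>> carry_out --increments '[[255,[-1,0,0],0],[255,[-1,0,0],0],[255,[0,0,0],0]]'

```text
time: 30.4
tool_pos: [0.5706, -0.0493, 0.1148]
ee_rot: [-3.142, 0.0, -0.226]
wrist_force: [-0.2, 0.7, 0.4]
width: 0.0006
finger_force: 0.0
```

>>> carry_out --increments '[[255,[-1,0,0],0],[255,[-1,0,0],0],[255,[0,0,0],0]]'

```text
time: 30.7
tool_pos: [0.5689, -0.0489, 0.1149]
ee_rot: [-3.141, -0.001, -0.226]
wrist_force: [0.5, -1.3, -0.2]
width: 0.0008
finger_force: 0.2
```

>>> carry_out --increments '[[255,[-1,0,0],0],[255,[-1,0,0],0],[255,[-1,0,0],0],[255,[0,0,0],0]]'

```text
time: 31.1
tool_pos: [0.5668, -0.0484, 0.1154]
ee_rot: [-3.141, -0.003, -0.226]
wrist_force: [4.0, -1.0, 0.7]
width: 0.0003
finger_force: 1.5
```

>>> carry_out --increments '[[255,[-1,0,0],0],[255,[-1,0,0],0],[255,[-1,0,0],0],[255,[0,0,0],0]]'

```text
time: 31.5
tool_pos: [0.5651, -0.0478, 0.1161]
ee_rot: [-3.141, -0.006, -0.226]
wrist_force: [7.8, -1.5, 0.3]
width: 0.0005
finger_force: 2.7
```

>>> carry_out --increments '[[255,[-1,0,0],0],[255,[-1,0,0],0],[255,[-1,0,0],0],[255,[0,0,0],0]]'

```text
time: 31.9
tool_pos: [0.5636, -0.0472, 0.1169]
ee_rot: [-3.14, -0.01, -0.226]
wrist_force: [8.3, -0.6, 0.5]
width: 0.0003
finger_force: 3.8
```

>>> carry_out --increments '[[255,[-1,0,0],0],[255,[-1,0,0],0],[255,[-1,0,0],0],[255,[0,0,0],0]]'

```text
time: 32.3
tool_pos: [0.5622, -0.0466, 0.1177]
ee_rot: [-3.14, -0.014, -0.226]
wrist_force: [11.1, 0.2, 2.6]
width: 0.0007
finger_force: 4.8
```

```bash
python3 see.py s17|sed -n '1,2p;14,42p'
```

```text
32.35 [ 0.5622 -0.0466  0.1177] [-3.14  -0.014 -0.226] F [11.1 -0.7  1.6] M [-0.04 -2.15  0.02] w 0.0007 ff 4.8 q [-0.18  0.15  1.51  0.    1.47  1.61]
rel -1.7 -4.7 34.5
229 .....................................xx....xxxxxx...........
230 ..................................xxxxxxxxxxxxxxx...........
231 ................................xxxxxxxxxxxxxxxx............
232 ................................xxxxxxxxxxxxxxxx............
233 .................................x...xxxxxxxxxxx............
234 .....................................xxxxxxxxxxxx...........
235 ....................................xxxxxxxxxxxx............
236 ...............................xx...xxxxxxxxxxxx............
237 .............................xxxxx.xxxxxxxxxxx..............
238 ...............xxxxxxxxxxx..xxxxx.xxxxxxxxxxxx..............
239 ...............xOOOOOOOOOxxxxxxxxxxxxxxxxxxxx...............
240 ..............xOOOOOOOOOOOOOOOOOOOxxxxxxxxxxxxxx............
241 ..............xOOOOOOOOOOOOOOOOOOOOx.xxxxxxx.xxxx...........
242 ..............xOOOOOOOOOOOOOOOOOOOOOOOxxxx.xxxxxx...........
243 ..............x
[... 255 characters left out ...]
..........xxxxOOOOOOOOOOOOOOOOOOOOOxxx............
248 ........................xxxxxxOOOOOOOOOOOOOOOxx.............
249 ............................xxxxOOOOOOOOOOOOOx..............
250 .............................xxxxxxxOxxxxxxxxx..............
251 ..............................xxxxxxxxxx....................
252 ................................xxxxxx......................
253 ....................................xxxx....................
254 ....................................xxx.....................
255 ............................................................
256 ............................................................
257 ............................................................
```

>>> carry_out --increments '[[255,[10,0,0],0],[255,[10,0,-10],0],[255,[0,0,-35],0],[255,[0,-30,-10],0],[255,[-40,-40,0],0],[255,[-40,-40,0],0],[255,[-40,-30,0],0],[255,[-30,0,0],0]]'

```text
time: 33.15
tool_pos: [0.4654, 0.111, 0.1684]
ee_rot: [3.141, 0.006, -0.222]
wrist_force: [-0.0, -0.3, 0.1]
width: 0.0003
finger_force: 0.0
```

```bash
python3 see.py s18|sed -n '1,2p;20,42p'; python3 - <<'E'
from kfit import *; from scipy.optimize import differential_evolution as de
cv2.imwrite("pics/t18.png",robot.snapshot("top"))
for tag in(16,18):
  M=masks(tag);print({k:v.sum() for k,v in M.items()})
  for sd in(1,2):
    r=de(lambda p:cost(p,M),[(-3,12),(.6,1.7),(-.3,.3),(-.3,.3),(-2,2),(-2,2)],seed=sd,maxiter=80,popsize=14);print(r.x.round(3),round(r.fun,1))
  for th in(1.0,1.1,1.2,1.3,1.4,1.5):
    r=de(lambda p:cost([p[0],th,p[1],p[2],0,0],M),[(-3,12),(-.3,.3),(-.3,.3)],seed=1,maxiter=40,popsize=10);print(th,r.x.round(3),round(r.fun,1))
  t=cv2.imread(f"pics/t{tag}.png");hsv=cv2.cvtColor(t,cv2.COLOR_BGR2HSV)
for j in range(226,252):print(j,"".join("O" if M["top"][j,i] else "." for i in range(315,375)))
E
```

```text
33.2 [0.4615 0.1107 0.1683] [ 3.14   0.01  -0.221] F [-4.1  0.7 -0.4] M [ 0.05  0.31 -0.02] w 0.0009 ff 0.0 q [ 0.11 -0.06  1.62  0.    1.59  1.91]
rel -135.0 126.2 85.1
235 ....................................xxxxxxxxxx..............
236 ...............................xxxx.xxxxxxxxx...............
237 ................xxxxxx.......xxxxxx.xxxxxxxxx.x.............
238 ...............xxOOxxxxxxxxxxxxxxx....xxxxxxx...............
239 ...............xOOOOOOOOOOxxxxxxOOOO....xxxx................
240 ...............xOOOOOOOOOOOOOOOOOOOOOOOOxxx..xxx............
241 ..............xOOOOOOOOOOOOOOOOOOOOOOOOOOOOOxxxxx...........
242 ..............xOOOOOOOOOOOOOOOOOOOOOOOOOOOOOOxxxx...........
243 ..............xOOOOOOOOOOOOOOOOOOOOOOOOOOOOOOxxxx...........
244 ...............xxOOOOOOOOOOOOOOOOOOOOOOOOOOOOOxxx...........
245 ................xxxxxOOOOOOOOOOOOOOOOOOOOOOOOOxxx...........
246 ....................xxxxOxxOOOOOOOOOOOOOOOOOOOxxx...........
247 ........................xxxxxxOOOOOOOOOOOOOOOOxx............
248 .............................xxxxOOOOOOOOOOOOxx.............
249 ................
[... 2280 characters left out ...]
.....OOOOOOOOOOOOOOOOOOOOO........................
242 ...............OOOOOOOOOOOOOOOOOOOO.........................
243 ...............OOOOOOOOOOOOOOOOOOOO.........................
244 ...............OOOOOOOOOOOOOOOOOOOO.........................
245 ................OOOOOOOOOOOOOOOOOOO.........................
246 ............................................................
247 ............................................................
248 ............................................................
249 ............................................................
250 ............................................................
251 ............................................................
```

```bash
python3 - <<'E'
from turn import *
A=place(con,[22,-16,118])[0];print(A)
plan([(A[0],A[1],.170,-.2252,6),(*A,-.2252,2)],255)
E
```

```text
[ 0.58837167 -0.06420862  0.118     ]
[[255, [27, 24, 0], 0], [255, [26, 24, 0], 0], [255, [27, 24, 0], 0], [255, [26, 23, 0], 0], [255, [27, 24, -1], 0], [255, [26, 23, 0], 0], [255, [0, 0, 26], 0], [255, [0, 0, 26], 0]]
end [ 0.5881 -0.0641  0.1177] -0.2222
```

>>> carry_out --increments '[[255,[27,24,0],0],[255,[26,24,0],0],[255,[27,24,0],0],[255,[26,23,0],0],[255,[27,24,-1],0],[255,[26,23,0],0],[255,[0,0,26],0],[255,[0,0,26],0]]'

```text
time: 34.05
tool_pos: [0.5925, -0.0683, 0.1177]
ee_rot: [3.141, 0.001, -0.229]
wrist_force: [-0.3, -0.2, -0.5]
width: 0.0009
finger_force: 0.0
```

>>> carry_out --increments '[[255,[-5,0,0],0],[255,[-5,0,1],0],[255,[-4,0,1],0],[255,[-2,0,0],0],[255,[0,0,0],0]]'

```text
time: 34.55
tool_pos: [0.5765, -0.0621, 0.1183]
ee_rot: [-3.142, -0.002, -0.225]
wrist_force: [0.1, 1.2, 0.4]
width: 0.0008
finger_force: 0.0
```

>>> carry_out --increments '[[255,[-1,0,0],0],[255,[-1,0,0],0],[255,[-1,0,0],0],[255,[0,0,0],0]]'

```text
time: 34.95
tool_pos: [0.5732, -0.0615, 0.1168]
ee_rot: [-3.141, 0.0, -0.226]
wrist_force: [-0.5, -0.1, 0.8]
width: 0.0004
finger_force: 0.0
```

>>> carry_out --increments '[[255,[-1,0,0],0],[255,[-1,0,0],0],[255,[-1,0,0],0],[255,[0,0,0],0]]'

```text
time: 35.35
tool_pos: [0.5703, -0.0609, 0.1167]
ee_rot: [-3.142, 0.0, -0.226]
wrist_force: [-0.0, 0.8, 0.3]
width: 0.0004
finger_force: 0.0
```

>>> carry_out --increments '[[255,[-1,0,0],0],[255,[-1,0,0],0],[255,[-1,0,0],0],[255,[0,0,0],0]]'

```text
time: 35.75
tool_pos: [0.5675, -0.0602, 0.1169]
ee_rot: [-3.141, -0.0, -0.226]
wrist_force: [-0.0, -0.4, 1.3]
width: 0.0005
finger_force: 0.1
```

>>> carry_out --increments '[[255,[-1,0,0],0],[255,[-1,0,0],0],[255,[0,0,0],0]]'

```text
time: 36.05
tool_pos: [0.5661, -0.0598, 0.1172]
ee_rot: [-3.141, -0.002, -0.226]
wrist_force: [1.4, -0.3, -0.1]
width: 0.0002
finger_force: 0.8
```

>>> carry_out --increments '[[255,[-1,0,0],0],[255,[-1,0,0],0],[255,[0,0,0],0]]'

```text
time: 36.35
tool_pos: [0.5647, -0.0595, 0.1174]
ee_rot: [-3.141, -0.003, -0.226]
wrist_force: [4.3, -0.4, 0.4]
width: 0.0005
finger_force: 2.0
```

>>> carry_out --increments '[[255,[-1,0,0],0],[255,[-1,0,0],0],[255,[0,0,0],0]]'

```text
time: 36.65
tool_pos: [0.5637, -0.0593, 0.1178]
ee_rot: [-3.141, -0.006, -0.226]
wrist_force: [7.6, -1.1, 0.2]
width: 0.0003
finger_force: 2.9
```

>>> carry_out --increments '[[255,[-1,0,0],0],[255,[-1,0,0],0],[255,[-1,0,0],0],[255,[0,0,0],0]]'

```text
time: 37.05
tool_pos: [0.5623, -0.059, 0.1184]
ee_rot: [-3.141, -0.01, -0.226]
wrist_force: [9.5, -0.7, -1.2]
width: 0.0006
finger_force: 4.3
```

>>> carry_out --increments '[[255,[-1,0,0],0],[255,[-1,0,0],0],[255,[0,0,0],0]]'

```text
time: 37.35
tool_pos: [0.5614, -0.0587, 0.1189]
ee_rot: [-3.141, -0.012, -0.226]
wrist_force: [11.0, -2.0, -0.5]
width: 0.0008
finger_force: 5.2
```

>>> carry_out --increments '[[255,[10,0,0],0],[255,[10,0,-10],0],[255,[0,0,-35],0],[255,[0,-30,-10],0],[255,[-40,-40,0],0],[255,[-40,-40,0],0],[255,[-40,-40,0],0],[255,[-30,0,0],0]]'

```text
time: 38.15
tool_pos: [0.4711, 0.1041, 0.1705]
ee_rot: [3.142, 0.006, -0.221]
wrist_force: [0.2, 0.5, 1.2]
width: 0.0003
finger_force: 0.0
```

```bash
python3 see.py s19|sed -n '1,2p;20,42p'; python3 - <<'E'
from kfit import *; from scipy.optimize import differential_evolution as de
t=robot.snapshot("top");cv2.imwrite("pics/t19.png",t)
M=masks(19)
for th in(1.1,1.2,1.25,1.3,1.4):
    r=de(lambda p:cost([p[0],th,p[1],p[2],0,0],M),[(-3,12),(-.3,.3),(-.3,.3)],seed=1,maxiter=40,popsize=10);print(th,r.x.round(3),round(r.fun,1))
# brass plate / bar sanity
s=cv2.imread("pics/s19.png");a=cv2.imread("pics/s6.png")
d=np.abs(s.astype(int)-a).max(2)>30
n_,l,st,_=cv2.connectedComponentsWithStats(d.astype(np.uint8));print([x.tolist() for x in st[1:] if x[4]>15])
E
```

```text
38.2 [0.4671 0.1037 0.1704] [ 3.14   0.01  -0.221] F [-3.9  0.6  0.2] M [ 0.06  0.28 -0.03] w 0.0001 ff 0.0 q [ 0.1  -0.05  1.61  0.    1.59  1.89]
rel -128.0 120.6 87.2
235 ....................................xxxxxxxxxx..............
236 ...............................xxx..xxxxxxxxx...............
237 ................xxxxxx.......xxxxxx.xxxxxxxxx.x.............
238 ...............xxOxxxxxxxxxxxxxxxx....xxxxxxx...............
239 ...............xOOOOOOOOOxxxxxxxOOOO....xxxx................
240 ...............xOOOOOOOOOOOOOOOOOOOOOOOOxxx..xxx............
241 ..............xOOOOOOOOOOOOOOOOOOOOOOOOOOOOOxxxxx...........
242 ..............xOOOOOOOOOOOOOOOOOOOOOOOOOOOOOOxxxx...........
243 ..............xOOOOOOOOOOOOOOOOOOOOOOOOOOOOOOxxxx...........
244 ..............xxxOOOOOOOOOOOOOOOOOOOOOOOOOOOOOxxx...........
245 ...............xxxxxxOOOOOOOOOOOOOOOOOOOOOOOOOxxx...........
246 ....................xxxxOxxOOOOOOOOOOOOOOOOOOOxxx...........
247 ........................xxxxxxOOOOOOOOOOOOOOOOxx............
248 .............................xxxxOOOOOOOOOOOOxx.............
249 ................
[... 381 characters left out ...]
.....................................................
256 ............................................................
257 ............................................................
1.1 [ 0.921 -0.089 -0.121] 131.5
1.2 [ 0.643 -0.058 -0.178] 124.8
1.25 [ 1.861 -0.045 -0.183] 126.7
1.3 [ 2.33  -0.034 -0.169] 137.9
1.4 [ 4.083 -0.006 -0.155] 176.6
[[0, 12, 299, 295, 44560], [110, 94, 12, 13, 51], [287, 179, 11, 8, 41], [242, 203, 19, 27, 323], [322, 232, 35, 21, 404], [0, 370, 109, 100, 4288], [118, 451, 6, 6, 31], [130, 453, 6, 7, 28], [102, 454, 6, 6, 27], [159, 459, 61, 21, 570], [89, 461, 7, 7, 36], [141, 462, 6, 7, 31], [165, 470, 26, 10, 121], [76, 475, 7, 5, 25], [146, 474, 6, 6, 25]]
```

```bash
python3 - <<'E'
from turn import *
A=place(con,[-46,0,152])[0];print(A)
plan([(A[0],A[1],.168,-.2252,5),(*A,-.2252,1)],255)
E
```

```text
[ 0.52566152 -0.03342814  0.152     ]
[[255, [17, 24, 1], 0], [255, [17, 24, 0], 0], [255, [17, 24, 1], 0], [255, [17, 24, 0], 0], [255, [16, 24, 1], 0], [255, [0, 0, 16], 0]]
end [ 0.5253 -0.0332  0.1517] -0.2219
```

>>> carry_out --increments '[[255,[17,24,1],0],[255,[17,24,0],0],[255,[17,24,1],0],[255,[17,24,0],0],[255,[16,24,1],0],[255,[0,0,14],0],[255,[0,0,0],0]]'

```text
time: 38.95
tool_pos: [0.5273, -0.0355, 0.1515]
ee_rot: [-3.142, 0.007, -0.228]
wrist_force: [-0.4, 0.3, 0.4]
width: 0.0004
finger_force: 0.0
```

>>> carry_out --increments '[[255,[2,0,3],0],[255,[2,0,3],0],[255,[2,0,3],0],[255,[0,0,0],0]]'

```text
time: 39.35
tool_pos: [0.5348, -0.0357, 0.1454]
ee_rot: [-3.142, 0.001, -0.225]
wrist_force: [-0.0, -0.5, 0.6]
width: 0.0005
finger_force: 0.0
```

>>> carry_out --increments '[[255,[1,0,2],0],[255,[1,0,1],0],[255,[0,0,0],0]]'

```text
time: 39.65
tool_pos: [0.5369, -0.0367, 0.1427]
ee_rot: [-3.142, 0.0, -0.226]
wrist_force: [0.4, -0.3, 0.1]
width: 0.0005
finger_force: 0.0
```

>>> carry_out --increments '[[255,[0,0,2],0],[255,[0,0,1],0],[255,[0,0,0],0]]'

```text
time: 39.95
tool_pos: [0.5369, -0.0368, 0.1398]
ee_rot: [-3.142, -0.0, -0.226]
wrist_force: [0.7, 0.2, 0.7]
width: 0.0007
finger_force: 0.4
```

>>> carry_out --increments '[[255,[0,0,2],0],[255,[0,0,1],0],[255,[0,0,0],0]]'

```text
time: 40.25
tool_pos: [0.5368, -0.037, 0.1387]
ee_rot: [3.141, -0.001, -0.226]
wrist_force: [-4.6, -0.5, 7.4]
width: 0.0004
finger_force: 3.7
```

>>> carry_out --increments '[[255,[1,0,1],0],[255,[0,0,1],0],[255,[0,0,0],0]]'

```text
time: 40.55
tool_pos: [0.5371, -0.0372, 0.1382]
ee_rot: [3.141, -0.0, -0.226]
wrist_force: [-7.3, 0.8, 13.5]
width: 0.0003
finger_force: 6.7
```

>>> carry_out --increments '[[255,[1,0,1],0],[255,[1,0,1],0],[255,[0,0,0],0]]'

```text
time: 40.85
tool_pos: [0.5377, -0.0375, 0.1378]
ee_rot: [3.14, 0.003, -0.226]
wrist_force: [-13.3, 0.8, 22.2]
width: 0.0002
finger_force: 10.5
```

>>> carry_out --increments '[[255,[-2,0,-3],0],[255,[-6,0,-10],0],[255,[0,0,-30],0],[255,[-40,0,-10],0],[255,[-40,-40,0],0],[255,[0,-40,0],0],[255,[0,-40,0],0],[255,[0,0,0],0]]'

```text
time: 41.65
tool_pos: [0.4843, 0.0976, 0.1857]
ee_rot: [-3.139, 0.0, -0.22]
wrist_force: [-0.4, -0.4, -0.1]
width: 0.0004
finger_force: 0.0
```

```bash
python3 see.py s20|sed -n '1,2p;20,40p'; python3 - <<'E'
from kfit import *; from scipy.optimize import differential_evolution as de
t=robot.snapshot("top");cv2.imwrite("pics/t20.png",t)
M=masks(20)
for th in(1.1,1.2,1.25,1.3):
    r=de(lambda p:cost([p[0],th,p[1],p[2],0,0],M),[(-3,12),(-.3,.3),(-.3,.3)],seed=1,maxiter=40,popsize=10);print(th,r.x.round(3),round(r.fun,1))
a=cv2.imread("pics/t6.png");d=np.abs(t.astype(int)-a).max(2)>40
n_,l,st,_=cv2.connectedComponentsWithStats(d.astype(np.uint8));print([x.tolist() for x in st[1:] if x[4]>15])
E
```

```text
41.7 [0.4842 0.0955 0.1856] [-3.141  0.    -0.222] F [0.2 0.  0.3] M [-0.04  0.15 -0.01] w 0.0004 ff 0.0 q [ 0.08 -0.03  1.56  0.    1.61  1.87]
rel -109.5 116.4 102.4
235 ....................................xxxxxxxxxx..............
236 ...............................xxx..xxxxxxxxx...............
237 ................xxxxxx.......xxxxxx.xxxxxxxxx.x.............
238 ...............xxxxxxxxxxxx.xxxxxx....xxxxxxx...............
239 ...............xOOOOOOOOOxxxxxxxOOOO....xxxx................
240 ...............xOOOOOOOOOOOOOOOOOOOOOOOOxxx..xxx............
241 ...............xOOOOOOOOOOOOOOOOOOOOOOOOOOOOOxxxx...........
242 ..............xOOOOOOOOOOOOOOOOOOOOOOOOOOOOOOxxxx...........
243 ..............xOOOOOOOOOOOOOOOOOOOOOOOOOOOOOOOxxx...........
244 ...............xxOOOOOOOOOOOOOOOOOOOOOOOOOOOOOxxx...........
245 ................xxxxxOOOOOOOOOOOOOOOOOOOOOOOOOxxx...........
246 ....................xxxxOxxOOOOOOOOOOOOOOOOOOOxxx...........
247 ........................xxxxxxOOOOOOOOOOOOOOOOxx............
248 .............................xxxxOOOOOOOOOOOOxx.............
249 ..................
[... 258 characters left out ...]
.................x..xxxx....................
254 ....................................xxx.....................
255 ............................................................
1.1 [ 0.73  -0.084 -0.12 ] 128.2
1.2 [ 0.702 -0.064 -0.178] 121.2
1.25 [-0.771 -0.06  -0.176] 124.2
1.3 [ 3.186 -0.045 -0.17 ] 136.9
[[112, 184, 186, 296, 23503], [183, 187, 13, 34, 118], [125, 189, 49, 41, 1327], [242, 192, 49, 32, 1409], [268, 193, 36, 134, 1394], [305, 209, 2, 12, 17], [330, 224, 24, 23, 359], [157, 230, 21, 10, 75], [199, 230, 16, 4, 41], [311, 236, 14, 13, 106], [285, 367, 4, 15, 43], [273, 382, 9, 9, 41], [308, 435, 40, 36, 514], [307, 451, 12, 14, 22], [270, 468, 7, 12, 44], [346, 471, 5, 9, 19]]
```

```bash
python3 -c "
from bench import robot
print(robot.close_job())"
```

```text
the job is handed in; nothing more can be done
None
```

The job is handed in at about 42 s: the bar lies in both stand saddles, and the key is home in the switch and turned clockwise to its stop (measured at about 1.2 rad of 1.22), leaning slightly within the slot's play; the stop was inferred from push force and camera fits, because I had used all my picture views by then.

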